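# Right the toppled bottles and put the strayed connectors away

## Task

The bench has been knocked: stand every toppled square bottle upright on the black rubber mat, and put every stray connector lying on the bench into the round white tub - tip and lift its loose blue lid off first, and once all the connectors are inside put the lid back on, seated flat on the rim. Leave the tall round pump bottle where it stands.

Things in the scene. Friction and masses are not known exactly. Their poses are not given: they have to be found in the camera images.
- drip_mat: Black rubber mat fixed to the bench, 130 (x) x 320 (y) x 3 mm thick. Origin at the centre of its underside, at bench height; its y runs along its length. Starts empty.
- tub: Round open white tub fixed to the bench, outside diameter 128 mm, inside 120 mm, 60 mm tall, floor 4 mm thick. Origin at the centre of its underside.
- lid: Loose blue round lid, 80 g, seated on the tub. Flange 134 mm across, 5 mm thick; plug under it 112 mm across, 5 mm deep, that drops into the tub's mouth. On top a white grip tab 12 (lid x) x 36 (lid y) x 26 mm tall, its middle 42 mm from the axis along lid +x. Origin on the axis at the flange's underside: 60 mm up when seated, 5 mm when laid on the bench.
- bottle_a: Sealed square white bottle with red band and round red cap, 0.08-0.17 kg, lying toppled on a flat side. Body 46 x 46 mm, 80 mm tall, then neck and cap 28 mm across; 112 mm in all. Origin at the centre of its base; its z runs up its middle to the cap (lying: z level, origin 23 mm above the bench). Centre of mass about 46 mm from the base. May be absent.
- bottle_b: Sealed square white bottle with blue band and round blue cap, 0.08-0.17 kg, lying toppled on a flat side. Body 46 x 46 mm, 80 mm tall, then neck and cap 28 mm across; 112 mm in all. Origin at the centre of its base; its z runs up its middle to the cap (lying: z level, origin 23 mm above the bench). Centre of mass about 46 mm from the base. May be absent.
- bottle_c: Sealed square white bottle with yellow band and round yellow cap, 0.08-0.17 kg, lying toppled on a flat side. Body 46 x 46 mm, 80 mm tall, then neck and cap 28 mm across; 112 mm in all. Origin at the centre of its base; its z runs up its middle to the cap (lying: z level, origin 23 mm above the bench). Centre of mass about 46 mm from the base. May be absent.
- connector_a: Fibre connector body, a black rectangular stick with a white tip, 52 mm long (its x, white tip at +x), 12 mm wide (y), 14 mm tall (z), 20 g, lying on the bench; origin at the centre of its underside. May be absent.
- connector_b: Fibre connector body, a black rectangular stick with a white tip, 52 mm long (its x, white tip at +x), 12 mm wide (y), 14 mm tall (z), 20 g, lying on the bench; origin at the centre of its underside. May be absent.
- connector_c: Fibre connector body, a black rectangular stick with a white tip, 52 mm long (its x, white tip at +x), 12 mm wide (y), 14 mm tall (z), 20 g, lying on the bench; origin at the centre of its underside. May be absent.
- pump_bottle: Bystander: frosted round pump bottle with a flat white top, 68 mm across, 130 mm tall, standing near the back of the bench. Origin at the centre of its base. To be left alone.
There are look-alikes about, which are no part of the job. Leave any orange look-alike of the tub alone.

How it is judged:
By the outcome, as a careful person would: the job done as asked, in the order asked, and still so for the second after the job is handed in, with the robot touching nothing.
Of bottle_a, bottle_b, bottle_c only 2 to 3 are there at a start; the rules pass over those that are not, and their reading is None.
Of connector_a, connector_b, connector_c only 2 to 3 are there at a start; the rules pass over those that are not, and their reading is None.
At some moment in a run one of bottle_a, bottle_b, bottle_c, connector_a, connector_b, connector_c may be knocked a few centimetres aside while the robot is not near it.
Once in a run the grip may slacken for a moment while it holds something.
It also fails if it takes over 210 s, if anything falls off the work surface, if the arm or the gripper's body presses on something with over 40 N, if the wrist force passes 120 N, or if a joint passes its speed limit or range.

## Robot

A 6-joint arm with a two-finger parallel gripper is mounted at the origin on the work surface. World frame = base frame: x ahead of the robot, y to its left, z up, the work surface at z = 0. Lengths are in m, angles in rad, forces in N, time in s.
With the tool pointing down it reaches from about 0.35 to 0.85 m from the base axis. Payload 8.1 kg.
Tool frame: the origin (TCP) lies between the finger pads; the fingertips stand 25 mm ahead of it and the grasp point (between the pads) lies 6 mm ahead of it; z points along the fingers, y is the line along which they close (so a half turn about z gives the same grasp; the last joint's range is limited). The gripper opens to 93 mm and grips with 3 to 60 N. Pads are 15 mm wide; open, the fingers measure 128 mm over their backs; the gripper's body (75 mm by 188 mm) begins 65 mm behind the grasp point.
Start: joints at [1.041, 0.13, 1.488, -0, 1.523, -0.085], TCP at [0.258, 0.542, 0.244] pointing down, gripper open.
Joint ranges: [-2.96, 2.96], [-0.89, 2.26], [0.02, 2.5], [-1.34, 4.48], [0, 2.73], [-2.66, 2.66]. Speed limits (rad/s): [2.39, 2.39, 2.79, 3.14, 3.14, 3.14].

## Interface

Orientations are given as a rotation vector (axis times angle).
In Python, from plant import robot gives the robot as it stands.
- The arm moves only by the tool arm_command, never from a script. Its argument "increments" is text: rows parted by semicolons, each of 5 numbers parted by spaces: the closure, from 0 (fully open) to 1 (shut), then the shift along the tool's x, y, z in mm, then the turn about the tool's z in rad. A call has 1 to 5 rows; each row is the pose to reach, as a shift and turn from the pose commanded when the call began, along the tool's axes at that moment; what a row does not reach only later rows make up. A row lasts 1/10 s, in which the tool goes at most 50 mm and 8.59 degrees, less where a joint would pass 70% of its speed; a pose out of reach is approached as far as the arm can. A call with a gripper value outside its range is refused whole. The fingers move at their own pace and stop on an object; "grip_force" is the grip in N (left out, the last holds). Time passes only in rows, so rows that repeat a pose let the fingers close. It gives the time, the measured TCP pose, the force, the opening and the grip force at its end, in the units of the state.
- robot.read_state(): the state, without advancing time (a new reading comes with each control period).
- robot.read_camera(name): name is "scene" or "side" or "wrist"; returns the picture (480x640x3 uint8, blue, green, red); there is no depth.
- robot.camera_model(name): a dict with "fx", "fy", "cx", "cy" (pixels), "eye" and "rotation" of the camera in the world. Camera axes: x right, y down, z forward; pixel columns grow to the right and rows downward; lengths in m; the calibration is good to about 2 mm. The wrist camera is an equidistant fisheye: a pixel r from the principal point sees the ray r / f radians off the axis. A picture is of the moment at which its call begins: read the wrist's pose just before it. camera_model takes no time and is no camera call; for the wrist camera it gives the pose at the moment of the call.
- robot.close_job(): hands the job in; it is judged then, once.
The state is a dict: "t": time; "q": joint angles; "dq": joint speeds; "joint_torque": joint torques, N m; "tool_pos": TCP position; "orientation": TCP orientation; "force": force on the tool from outside, world axes, zero at the start; "wrist_torque": the same for the moment, N m; "opening": finger opening in m; "gripper_force": force on a finger pad.
Only numpy, scipy, OpenCV 4.12 (cv2) and the standard library are available. Lean on these libraries where they do the work, as an engineer would, in place of code of your own. Each camera call takes 0.05 s, during which the arm holds its last target. There are 200 camera calls.

## Working session

There is one attempt and no reset: what is moved stays moved. The work goes in short steps, Python scripts to look and compute and a tool call to move; the robot and the scene stay as the last step left them, time stands still between calls to the robot, and variables do not carry over. Pictures are saved under pics/ and viewed, at most 14 in all, crops included, and the job is handed in when it is done.

Besides the shell and the picture viewer there is one more tool, called in YAML: its name, and indented under it one key for each argument. arm_command: Moves the arm, as the interface text tells. Its arguments: {"type":"object","properties":{"increments":{"type":"string"},"grip_force":{"type":"number"}},"required":["increments"]}

```bash
ls; mkdir -p pics; python3 - <<'E'
from plant import robot
import cv2
for n in("scene","side"):
    cv2.imwrite(f"pics/{n}0.png",robot.read_camera(n)); m=robot.camera_model(n); print(n,m)
print(robot.read_state()); print(robot.camera_model("wrist"))
E
```

```text
pics
scene {'fx': 517.8631776647477, 'fy': 517.8631776647477, 'cx': 318.54670062136097, 'cy': 235.77044692071888, 'eye': array([1.34948556, 0.27198641, 1.12213529]), 'rotation': array([-1.611783  , -2.06890199,  0.76366253])}
side {'fx': 520.4493526395166, 'fy': 520.4493526395166, 'cx': 315.18920025149134, 'cy': 236.22641326934095, 'eye': array([-0.07252004, -0.59186828,  0.8387034 ]), 'rotation': array([-2.16034566,  0.85197865, -0.36585179])}
{'t': 0.1, 'q': array([ 1.04061380e+00,  1.31111215e-01,  1.48916221e+00,  1.24988977e-05,
        1.52299619e+00, -8.54239660e-02]), 'dq': array([-0.00038843, -0.0025868 , -0.00337036,  0.00016002, -0.00169731,
        0.00084646]), 'joint_torque': array([ 1.31622379e-03, -5.61341000e+01, -4.93095160e+01,  7.70044397e-02,
        2.90964358e-02, -3.29329055e-05]), 'tool_pos': array([0.25789446, 0.54122747, 0.24268152]), 'orientation': array([-6.92767233e-01, -3.06372403e+00,  2.50401008e-03]), 'force': array([0.09870342, 0.49604801, 0.01043772]), 'wrist_torque': array([-0.0510169 , -0.04047962, -0.01105112]), 'gripper_force': 0.0, 'opening': 0.09310376151211362}
{'fx': 371.64829954431775, 'fy': 371.64829954431775, 'cx': 318.190065603545, 'cy': 243.82847785270314, 'eye': array([0.19317846, 0.57158885, 0.38252859]), 'rotation': array([2.46576177, 1.5575023 , 0.19937921])}
```

View pics/scene0.png

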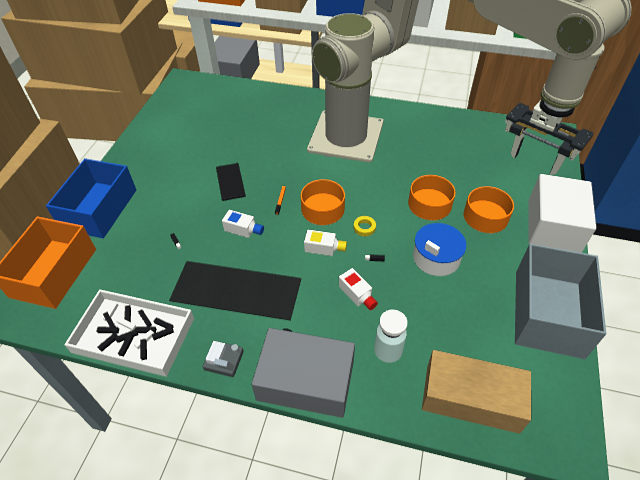

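View pics/side0.png

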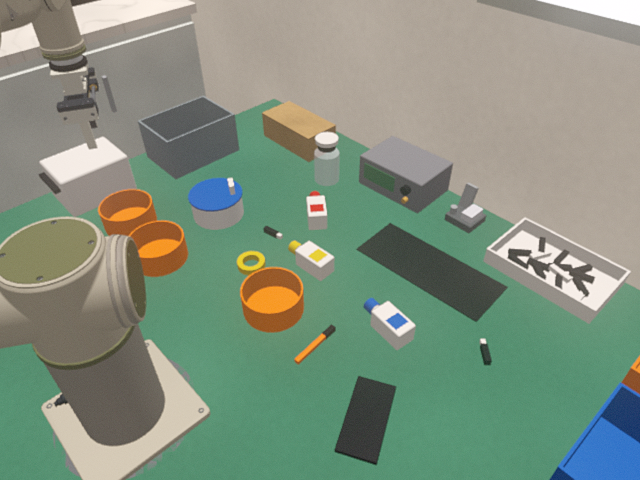

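The pictures show three toppled bottles: blue at scene (240,224), yellow (325,242), red (357,289).

Stray connectors are at scene (176,241) and (375,258), or side (485,350) and (272,232). The orange/black pen at scene (280,200) and the sticks in the tray are look-alikes. The tub is the white one with the blue lid at scene (440,248), and the orange tubs are decoys.

Next I'll measure by triangulation.

```bash
cat > h.py <<'E'
import numpy as np, cv2
from scipy.spatial.transform import Rotation as R
from plant import robot
def cam(n):
    m=robot.camera_model(n); return m,R.from_rotvec(m["rotation"]).as_matrix()
def ray(n,p):
    m,Rm=cam(n); d=np.array([(p[0]-m["cx"])/m["fx"],(p[1]-m["cy"])/m["fy"],1.])
    if n=="wrist":
        r=np.hypot(d[0],d[1]); d=np.array([d[0]/r*np.sin(r),d[1]/r*np.sin(r),np.cos(r)])
    d=Rm@d; return np.array(m["eye"]),d/np.linalg.norm(d)
def plane(n,p,z):
    e,d=ray(n,p); return e+d*(z-e[2])/d[2]
def tri(p,q):
    A=np.zeros((3,3)); b=np.zeros(3)
    for n,x in(("scene",p),("side",q)):
        e,d=ray(n,x); P=np.eye(3)-np.outer(d,d); A+=P; b+=P@e
    return np.linalg.solve(A,b)
def proj(n,X):
    m,Rm=cam(n); c=Rm.T@(np.array(X)-m["eye"]); return m["fx"]*c[0]/c[2]+m["cx"],m["fy"]*c[1]/c[2]+m["cy"]
def blobs(img,col,roi=None,mn=12):
    h=cv2.cvtColor(img,cv2.COLOR_BGR2HSV)
    rg={"red":[((0,150,90),(5,255,255)),((172,150,90),(180,255,255))],"blue":[((102,150,90),(125,255,255))],
        "yellow":[((22,150,110),(33,255,255))],"black":[((0,0,0),(180,255,50))],"white":[((0,0,150),(180,60,255))]}[col]
    k=sum(cv2.inRange(h,np.array(a),np.array(b)) for a,b in rg)
    if roi: z=np.zeros_like(k); x0,y0,x1,y1=roi; z[y0:y1,x0:x1]=k[y0:y1,x0:x1]; k=z
    n,l,s,c=cv2.connectedComponentsWithStats(k)
    return [(int(s[i][4]),np.round(c[i],1),l==i) for i in range(1,n) if s[i][4]>=mn]
def look(tag=None):
    o={n:robot.read_camera(n) for n in("scene","side")}
    if tag: [cv2.imwrite(f"pics/{n}{tag}.png",v) for n,v in o.items()]
    return o
E
python3 - <<'E'
from h import *
I={n:cv2.imread(f"pics/{n}0.png") for n in("scene","side")}
for n,r in(("scene",(210,190,480,320)),("side",(180,170,430,360))):
    for c in("red","blue","yellow"): print(n,c,[(a,list(b)) for a,b,_ in blobs(I[n],c,r)])
for n,rs in(("scene",[(160,225,190,255),(360,245,392,270)]),("side",[(470,330,500,370),(258,220,290,245)])):
    for r in rs:
        for c in("black","white"): print(n,r,c,[(a,list(b)) for a,b,_ in blobs(I[n],c,r,4)])
o=[]
for n,r in(("scene",(340,255,480,310)),("side",(180,170,340,260))): 
    pass
def crop(n,x,y,w,h): return cv2.resize(I[n][y:y+h,x:x+w],(400,300),interpolation=cv2.INTER_CUBIC)
cv2.imwrite("pics/c0.png",np.vstack([np.hstack([crop("scene",400,210,80,60),crop("side",180,165,80,60)]),np.hstack([crop("scene",220,195,160,120),crop("side",260,180,160,120)])]))
E
```

```text
scene red [(112, [np.float64(352.3), np.float64(278.8)]), (121, [np.float64(370.3), np.float64(302.6)])]
scene blue [(79, [np.float64(234.0), np.float64(217.1)]), (1453, [np.float64(441.0), np.float64(241.9)]), (94, [np.float64(258.1), np.float64(228.8)])]
scene yellow [(303, [np.float64(364.4), np.float64(225.5)]), (95, [np.float64(315.9), np.float64(236.6)]), (84, [np.float64(341.6), np.float64(245.4)])]
side red [(27, [np.float64(314.4), np.float64(193.1)]), (72, [np.float64(316.5), np.float64(207.5)])]
side blue [(1246, [np.float64(213.6), np.float64(194.3)]), (74, [np.float64(370.8), np.float64(302.6)]), (155, [np.float64(396.4), np.float64(320.5)])]
side yellow [(78, [np.float64(293.4), np.float64(245.7)]), (405, [np.float64(250.1), np.float64(261.6)]), (107, [np.float64(317.4), np.float64(254.9)])]
scene (160, 225, 190, 255) black [(44, [np.float64(174.1), np.float64(238.3)])]
scene (160, 225, 190, 255) white [(20, [np.float64(178.2), np.float64(245.2)])]
scene (360, 245, 392, 270) black [(80, [np.float64(376.5), np.float64(257.7)])]
scene (360, 245, 392, 270) white [(23, [np.float64(367.0), np.float64(256.8)])]
side (470, 330, 500, 370) black [(6, [np.float64(484.8), np.float64(361.8)]), (4, [np.float64(488.5), np.float64(362.2)])]
side (470, 330, 500, 370) white [(36, [np.float64(482.8), np.float64(340.4)])]
side (258, 220, 290, 245) black []
side (258, 220, 290, 245) white [(22, [np.float64(279.1), np.float64(234.3)])]
```

View pics/c0.png

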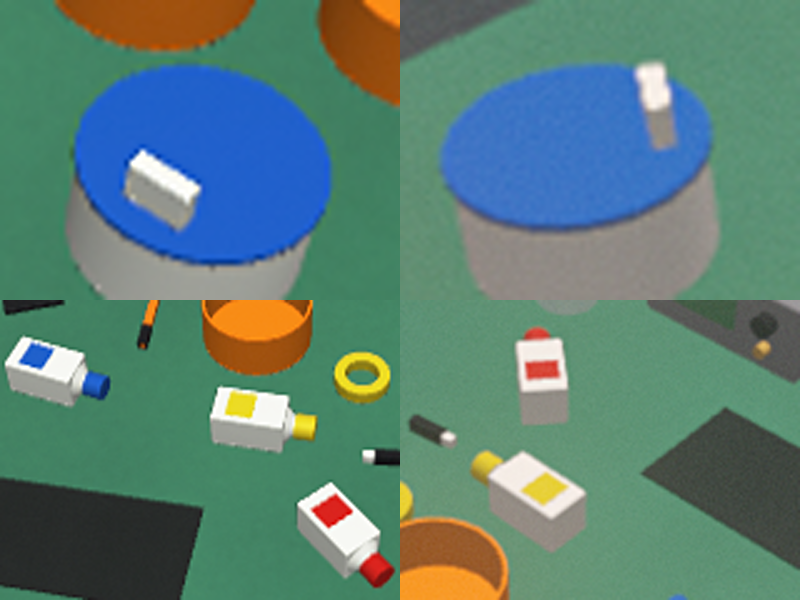

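```bash
python3 - <<'E'
from h import *
I={n:cv2.imread(f"pics/{n}0.png") for n in("scene","side")}
f=lambda v:np.round(np.array(v)*1000,1)
for k,pp,pc,qp,qc in(("red",(352.3,278.8),(370.3,302.6),(316.5,207.5),(314.4,193.1)),("blue",(234,217.1),(258.1,228.8),(396.4,320.5),(370.8,302.6)),("yellow",(315.9,236.6),(341.6,245.4),(317.4,254.9),(293.4,245.7))):
    P,C=tri(pp,qp),tri(pc,qc); d=C-P; print(k,"patch",f(P),"cap",f(C),"planes patch46",f(plane("scene",pp,.046)),f(plane("side",qp,.046)),"cap",f(plane("scene",pc,.026)),f(plane("side",qc,.026)),"yaw",np.arctan2(d[1],d[0]),np.hypot(*d[:2]))
# lid ellipse
for n,r in(("scene",(405,215,475,275)),("side",(180,170,250,225))):
    b=max(blobs(I[n],"blue",r),key=lambda t:t[0]); c=max(cv2.findContours(b[2].astype('u1'),0,1)[0],key=cv2.contourArea)
    h=cv2.convexHull(c)[:,0,:].astype(float)
    X=np.array([plane(n,p,.0635)[:2] for p in h])
    (cx,cy),rad=cv2.minEnclosingCircle(X.astype('f4')); print("lid",n,cx,cy,rad)
T=tri((433.2,244.6),(230.8,182)); print("tab",f(T),f(plane("scene",(433.2,244.6),.091)),f(plane("side",(230.8,182),.091)))
# connectors: nongreen blobs
for n,rs in(("scene",[(160,225,190,255),(360,245,392,270)]),("side",[(470,330,500,370),(258,220,290,245)])):
    for r in rs:
        h=cv2.cvtColor(I[n],cv2.COLOR_BGR2HSV)[r[1]:r[3],r[0]:r[2]]
        k=((h[...,1]<100)).astype('u1'); nn,l,s,c=cv2.connectedComponentsWithStats(k); i=1+np.argmax(s[1:,4])
        pts=np.argwhere(l==i)[:,::-1]+[r[0],r[1]]; X=np.array([plane(n,p,.009)[:2] for p in pts]); (c0,wh,an)=cv2.minAreaRect((X*1000).astype('f4'))
        print(n,"conn",np.round(c0,1),np.round(wh,1),an, s[i][4])
# mat
for n,r in(("scene",(165,255,305,322)),("side",(350,220,510,318))):
    h=cv2.cvtColor(I[n],cv2.COLOR_BGR2HSV); k=np.zeros(h.shape[:2],'u1'); k[r[1]:r[3],r[0]:r[2]]=((h[...,1]<100)&(h[...,2]<110))[r[1]:r[3],r[0]:r[2]]
    c=max(cv2.findContours(k,0,1)[0],key=cv2.contourArea)[:,0,:]; X=np.array([plane(n,p,.003)[:2]*1000 for p in c]); print("mat",n,cv2.minAreaRect(X.astype('f4')))
print("pump",f(plane("scene",(393,323),.13)),f(plane("side",(326.5,140),.13)))
for p in((323,190),(365,225)):print("orange/ring",f(plane("scene",p,.06)),f(plane("scene",p,.0)))
E
```

```text
red patch [600.8 150.6  47.3] cap [649.4 208.6  33.9] planes patch46 [599.5 150.9  46. ] [602.  151.2  46. ] cap [645.3 207.1  26. ] [656.1 218.   26. ] yaw 0.8734785939004869 0.0757212292931327
blue patch [ 473.6 -214.7   46.6] cap [ 484.  -140.8   29. ] planes patch46 [ 472.8 -214.5   46. ] [ 474.3 -214.8   46. ] cap [ 482.  -142.4   26. ] [ 485.8 -138.5   26. ] yaw 1.4317167712951575 0.0746348693351036
yellow patch [488.   26.   46.8] cap [483.6  99.2  27.2] planes patch46 [487.   26.3  46. ] [488.8  26.   46. ] cap [484.4  97.4  26. ] [483.7 102.4  26. ] yaw 1.630814671597053 0.07328129571918635
lid scene 0.44047731161117554 0.3515632152557373 0.0680476576089859
lid side 0.44323721528053284 0.35188719630241394 0.06739938259124756
tab [479.3 332.3  91. ] [477.5 333.7  91. ] [479.6 329.7  91. ]
scene conn [ 565.5 -358.9] [62.2 12. ] 45.78630447387695 74
scene conn [490.7 190.3] [17.  52.2] 13.821474075317383 118
side conn [ 565.3 -360.3] [65.3 23.4] 43.446144104003906 239
side conn [492.6 189.4] [93.3 77.5] 49.47697067260742 799
mat scene ((673.3787231445312, -141.6247100830078), (131.07058715820312, 320.2882080078125), 3.6619632244110107)
mat side ((674.1185302734375, -142.7251434326172), (132.45486450195312, 320.7545471191406), 3.6649575233459473)
pump [751.8 271.1 130. ] [741.3 261.9 130. ]
orange/ring [324.    5.2  60. ] [266.   -9.9   0. ]
orange/ring [426.8 148.7  60. ] [374.6 141.7   0. ]
```

```bash
cat >> h.py <<'E'
def goal(*gs):
    "gs: (x,y,z_tcp,theta) m; prints shift (mm) and turn from the current pose; successive goals from the one before"
    s=robot.read_state(); M=R.from_rotvec(s["orientation"]).as_matrix(); p=np.array(s["tool_pos"]); th=np.arctan2(M[1,0],M[0,0])
    print("t %.1f"%s["t"],"pos",np.round(p*1000,1),"th %.3f tilt %.4f q6 %.2f open %.1f gf %.1f"%(th,np.arccos(min(1,-M[2,2])),s["q"][5],s["opening"]*1e3,s["gripper_force"]),"F",np.round(s["force"],1))
    for g in gs:
        x,y,z,t=g; d=(np.array([x,y,z])-p)*1000; dt=(t-th+np.pi/2)%np.pi-np.pi/2
        a=d[0]*np.cos(th)+d[1]*np.sin(th); b=d[0]*np.sin(th)-d[1]*np.cos(th)
        print("  to",np.round(g,3),"shift %.1f %.1f %.1f turn %.3f"%(a,b,-d[2],-dt)); p=np.array([x,y,z]); th=th+dt
E
python3 - <<'E'
from h import *
t=-.49+np.pi/2
goal((.479,.332,.16,t),(.479,.332,.095,t),(.479,.332,.2,t),(.64,.357,.2,t+.8),(.64,.357,.041,t+.8))
for p in((516,323),(523,225),(425,400)): print(plane("scene",p,0))
E
```

```text
t 0.1 pos [257.9 541.2 242.7] th 2.697 tilt 0.0017 q6 -0.09 open 93.1 gf 0.0 F [0.1 0.5 0. ]
  to [0.479 0.332 0.16  1.081] shift -289.6 -93.7 82.7 turn -1.526
  to [0.479 0.332 0.095 1.081] shift -0.0 0.0 65.0 turn -0.000
  to [0.479 0.332 0.2   1.081] shift -0.0 0.0 -105.0 turn -0.000
  to [0.64  0.357 0.2   1.881] shift -97.8 -130.3 -0.0 turn -0.800
  to [0.64  0.357 0.041 1.881] shift 0.0 -0.0 159.0 turn 0.000
[0.60053604 0.56404266 0.        ]
[0.26773557 0.57888568 0.        ]
[ 8.50239271e-01  3.71395454e-01 -2.22044605e-16]
```

arm_command:
  increments: "0.4 -50 -16 0 0;0.4 -95 -31 0 0;0.4 -140 -45 0 0;0.4 -185 -60 0 0;0.4 -200 -65 0 0"
  grip_force: 30

```text
t: 0.6
tool_pos: [0.4132, 0.3937, 0.2432]
orientation: [0.698, 3.063, -0.002]
force: [0.1, 0.4, -0.3]
opening: 0.0583
gripper_force: 0.0
```

arm_command:
  increments: "0.4 -45 -15 0 0;0.4 -90 -29 0 0;0.4 -90 -29 0 0.15;0.4 -90 -29 0 0.3;0.4 -90 -29 0 0.45"

```text
t: 1.1
tool_pos: [0.4794, 0.3318, 0.2431]
orientation: [-1.369, -2.827, 0.001]
force: [-0.1, 0.0, -0.4]
opening: 0.0559
gripper_force: 0.0
```

arm_command:
  increments: "0.4 0 0 0 0.15;0.4 0 0 0 0.3;0.4 0 0 0 0.45;0.4 0 0 0 0.6;0.4 0 0 0 0.73"

```text
t: 1.6
tool_pos: [0.479, 0.3324, 0.2431]
orientation: [-2.286, -2.154, 0.001]
force: [0.9, -0.1, -0.4]
opening: 0.0554
gripper_force: 0.0
```

arm_command:
  increments: "0.4 0 0 30 0.15;0.4 0 0 60 0.3;0.4 0 0 83 0.436;0.4 0 0 83 0.436;0.4 0 0 83 0.436"

```text
t: 2.1
tool_pos: [0.479, 0.3322, 0.1606]
orientation: [-2.69, -1.622, 0.002]
force: [0.8, -0.8, 0.6]
opening: 0.056
gripper_force: 0.0
```

```bash
python3 - <<'E'
from h import *
t=-.49+np.pi/2
goal((.479,.332,.095,t))
cv2.imwrite("pics/w1.png",robot.read_camera("wrist"))
E
```

```text
t 2.1 pos [479.  332.2 160.6] th 1.085 tilt 0.0013 q6 1.00 open 56.0 gf 0.0 F [ 0.8 -0.8  0.6]
  to [0.479 0.332 0.095 1.081] shift -0.1 0.1 65.6 turn 0.004
```

View pics/w1.png

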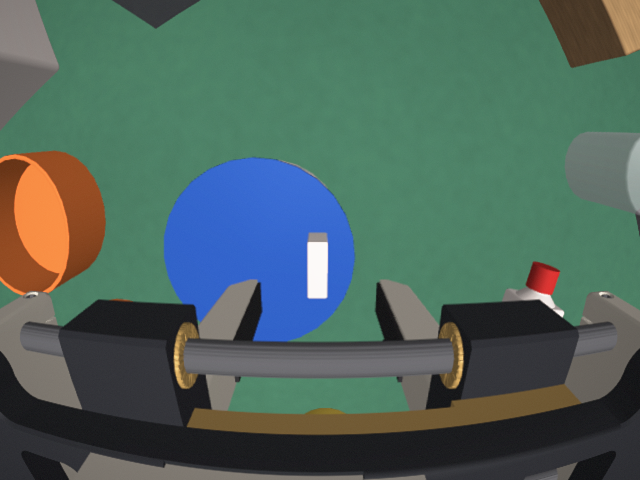

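The wrist view shows the tab at (317,267), square between the fingers. I'll grip it and lift.

arm_command:
  increments: "0.4 0 0 30 0;0.4 0 0 50 0;0.4 0 0 65 0;0.4 0 0 65 0;0.8 0 0 65 0"

```text
t: 2.65
tool_pos: [0.4801, 0.3324, 0.0968]
orientation: [2.693, 1.617, 0.002]
force: [0.4, -0.7, 0.8]
opening: 0.0516
gripper_force: 0.0
```

arm_command:
  increments: "1 0 0 0 0;1 0 0 0 0;1 0 0 0 0;1 0 0 0 0;1 0 0 -3 0"

```text
t: 3.15
tool_pos: [0.4792, 0.3319, 0.0984]
orientation: [-2.694, -1.616, 0.001]
force: [-0.1, -0.4, -0.9]
opening: 0.0124
gripper_force: 0.0
```

arm_command:
  increments: "1 0 0 -5 0;1 0 0 -10 0;1 0 0 -15 0;1 0 0 -25 0;1 0 0 -45 0"

```text
t: 3.65
tool_pos: [0.4785, 0.3314, 0.143]
orientation: [-2.694, -1.616, 0.005]
force: [-0.5, 0.5, -0.4]
opening: 0.0116
gripper_force: 30.0
```

```bash
python3 - <<'E'
from h import *
t=-.49+np.pi/2
goal((.479,.332,.2,t),(.64,.357,.2,t+.8))
I=look()
cv2.imwrite("pics/l2.png",np.hstack([cv2.resize(I["scene"][160:310,380:530],(400,400)),cv2.resize(I["side"][100:250,140:290],(400,400))]))
E
```

```text
t 3.6 pos [478.5 331.4 143. ] th 1.081 tilt 0.0030 q6 1.01 open 11.6 gf 30.0 F [-0.5  0.5 -0.4]
  to [0.479 0.332 0.2   1.081] shift 0.8 0.2 -57.0 turn -0.000
  to [0.64  0.357 0.2   1.881] shift 97.8 130.3 -0.0 turn -0.800
```

View pics/l2.png

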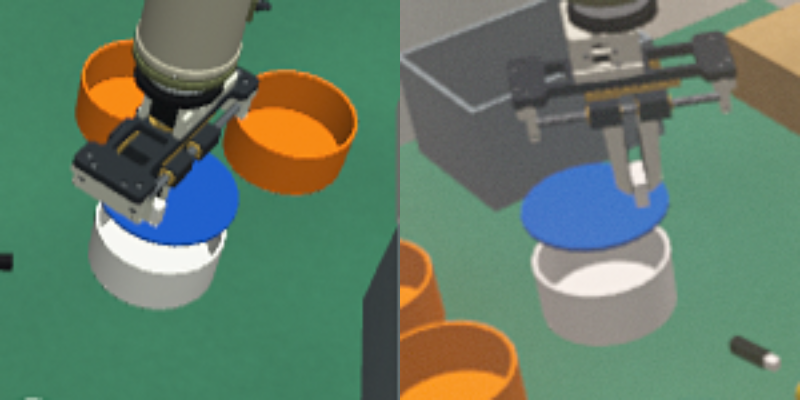

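The lid is held level above the tub. I'll carry it to the clear bench at about (0.60, 0.345).

arm_command:
  increments: "1 0 0 -10 0;1 24 32 -10 0;1 49 65 -10 0;1 73 98 -10 0;1 98 130 -10 0"

```text
t: 4.25
tool_pos: [0.6415, 0.3572, 0.1531]
orientation: [-2.694, -1.616, 0.001]
force: [0.8, 0.9, 0.0]
opening: 0.0116
gripper_force: 30.0
```

arm_command:
  increments: "1 0 0 0 -0.14;1 0 0 0 -0.28;1 0 0 0 -0.42;1 0 0 0 -0.56;1 0 0 0 -0.7"

```text
t: 4.75
tool_pos: [0.64, 0.3571, 0.1528]
orientation: [-1.969, -2.447, 0.002]
force: [0.1, -0.3, -0.8]
opening: 0.0117
gripper_force: 30.0
```

arm_command:
  increments: "1 0 0 30 -0.1;1 0 0 60 -0.1;1 0 0 80 -0.1;1 0 0 92 -0.1;1 0 0 100 -0.1"

```text
t: 5.25
tool_pos: [0.6396, 0.3569, 0.052]
orientation: [-1.851, -2.537, 0.003]
force: [-0.9, -0.3, -0.4]
opening: 0.0119
gripper_force: 30.0
```

```bash
python3 - <<'E'
from h import *
t=-.49+np.pi/2
goal((.64,.357,.041,t+.8))
E
```

```text
t 5.2 pos [639.6 356.9  52. ] th 1.881 tilt 0.0021 q6 0.13 open 11.9 gf 30.0 F [-0.9 -0.3 -0.4]
  to [0.64  0.357 0.041 1.881] shift -0.1 0.4 11.0 turn -0.000
```

arm_command:
  increments: "1 0 0 4 0;1 0 0 8 0;1 0 0 10 0;1 0 0 10 0;1 0 0 10 0"

```text
t: 5.75
tool_pos: [0.6407, 0.3575, 0.0444]
orientation: [1.852, 2.537, 0.001]
force: [-0.6, -0.2, -0.8]
opening: 0.0113
gripper_force: 30.0
```

arm_command:
  increments: "0.5 0 0 0 0;0.4 0 0 0 0;0.4 0 0 0 0;0.4 0 0 -20 0;0.4 0 0 -60 0"

```text
t: 6.25
tool_pos: [0.6376, 0.356, 0.1005]
orientation: [-1.85, -2.535, 0.011]
force: [0.2, 0.4, -0.1]
opening: 0.0471
gripper_force: 0.0
```

arm_command:
  increments: "0.4 0 0 -50 0;0.4 0 0 -90 0;0.4 0 0 -90 0;0.4 0 0 -90 0;0.4 0 0 -90 0"

```text
t: 6.75
tool_pos: [0.6398, 0.357, 0.193]
orientation: [-1.851, -2.537, 0.002]
force: [0.7, -0.5, -0.9]
opening: 0.0559
gripper_force: 0.0
```

```bash
cat >> h.py <<'E'
def conn(I,n,roi):
    h=cv2.cvtColor(I[n],cv2.COLOR_BGR2HSV)[roi[1]:roi[3],roi[0]:roi[2]]
    k=((h[...,1]<100)).astype('u1'); nn,l,s,c=cv2.connectedComponentsWithStats(k); i=1+np.argmax(s[1:,4])
    pts=np.argwhere(l==i)[:,::-1]+[roi[0],roi[1]]; X=np.array([plane(n,p,.009)[:2] for p in pts]); return cv2.minAreaRect((X*1000).astype('f4')),s[i][4]
E
python3 - <<'E'
from h import *
I=look("3")
t=1.815
print(conn(I,"scene",(355,248,392,270)),conn(I,"side",(260,222,286,242)))
w,b=plane("scene",(367,256.8),.009),plane("scene",(376.5,257.7),.009); print(np.degrees(np.arctan2(*(w-b)[1::-1])))
goal((.4915,.19,.19,t),(.4915,.19,.028,t),(.4915,.19,.15,t),(.442,.352,.15,t))
E
```

```text
(((490.658935546875, 190.31613159179688), (17.010414123535156, 52.221832275390625), 13.821474075317383), np.int32(119)) (((491.970947265625, 191.8719482421875), (74.51636505126953, 62.2403564453125), 49.806758880615234), np.int32(520))
-83.03297081137124
t 6.8 pos [639.3 356.8 191.5] th 1.881 tilt 0.0035 q6 0.13 open 55.3 gf 0.0 F [-0.1 -0.4 -0.2]
  to [0.492 0.19  0.19  1.815] shift -113.8 -191.6 1.5 turn 0.066
  to [0.492 0.19  0.028 1.815] shift 0.0 0.0 162.0 turn -0.000
  to [0.492 0.19  0.15  1.815] shift 0.0 0.0 -122.0 turn -0.000
  to [0.442 0.352 0.15  1.815] shift 169.2 -8.9 -0.0 turn -0.000
```

View pics/scene3.png

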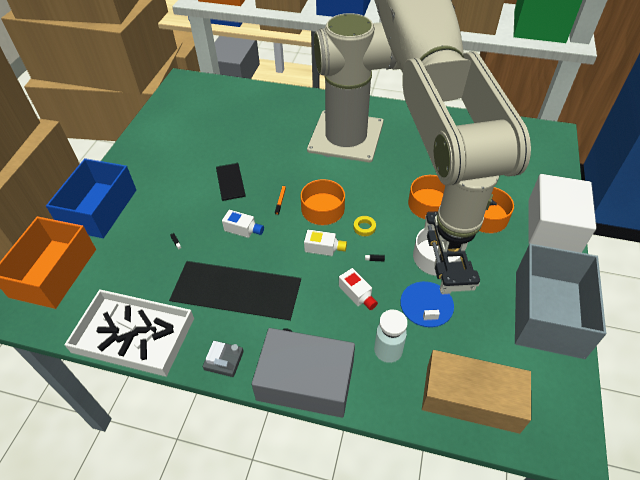

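The lid lies flat on the bench at scene (427,304). I'll move above connector B at (375,258) and refine it with the wrist camera.

arm_command:
  increments: "0.4 -25 -42 0 0;0.4 -50 -84 0 0;0.4 -75 -126 0 0;0.4 -98 -165 0 0;0.4 -114 -192 0 0"

```text
t: 7.35
tool_pos: [0.4895, 0.1881, 0.1917]
orientation: [-1.851, -2.536, 0.005]
force: [0.7, 0.4, 0.7]
opening: 0.0559
gripper_force: 0.0
```

arm_command:
  increments: "0.4 0 0 30 0;0.4 0 0 60 0;0.4 0 0 60 0;0.4 0 0 60 0;0.4 0 0 60 0"

```text
t: 7.85
tool_pos: [0.493, 0.1905, 0.1349]
orientation: [1.851, 2.537, 0.001]
force: [0.2, -0.7, -0.1]
opening: 0.0557
gripper_force: 0.0
```

```bash
cat >> h.py <<'E'
def wproj(X):
    m,Rm=cam("wrist"); c=Rm.T@(np.array(X)-m["eye"]); t=np.arctan2(np.hypot(c[0],c[1]),c[2]); u=c[:2]/np.hypot(c[0],c[1])
    return u*t*m["fx"]+[m["cx"],m["cy"]]
def wconn(x,y,zz=.010,s=70,save=None,smax=90):
    """refine a connector near (x,y) in the wrist picture"""
    u=wproj((x,y,zz)); im=robot.read_camera("wrist"); x0,y0=max(0,int(u[0]-s)),max(0,int(u[1]-s)); c=im[y0:y0+2*s,x0:x0+2*s]
    if save: cv2.imwrite(save,cv2.resize(c,None,fx=4,fy=4))
    h=cv2.cvtColor(c,cv2.COLOR_BGR2HSV); k=(h[...,1]<smax).astype('u1'); nn,l,st,ce=cv2.connectedComponentsWithStats(k)
    for i in range(1,nn):
        if st[i][4]<60: continue
        cc=max(cv2.findContours((l==i).astype('u1'),0,1)[0],key=cv2.contourArea)[:,0,:]+[x0,y0]
        P=np.array([plane("wrist",p,zz)[:2]*1000 for p in cc]); r=cv2.minAreaRect(P.astype('f4')); a=np.radians(r[2]+(90 if r[1][1]>r[1][0] else 0))
        print("  blob",ce[i]+[x0,y0],st[i][4],"c",np.round(r[0],1),"wh",np.round(r[1],1),"long axis %.3f"%a)
E
python3 - <<'E'
from h import *
t=1.815
wconn(.4915,.19,save="pics/w4.png")
goal((.4915,.19,.028,t))
E
```

```text
blob [312.61888112 243.78846154] 1144 c [488.3 188.8] wh [12.5 54.7] long axis 1.767
  blob [253.45381526 297.02610442] 498 c [457.5 134.9] wh [11.3 30.5] long axis 1.815
  blob [381.22252011 297.15281501] 373 c [551.4 165.1] wh [ 8.9 30.2] long axis 1.945
t 7.9 pos [493.2 190.6 135.2] th 1.881 tilt 0.0020 q6 -0.04 open 55.7 gf 0.0 F [0.1 0.5 1. ]
  to [0.492 0.19  0.028 1.815] shift -0.0 -1.8 107.2 turn 0.066
```

View pics/w4.png

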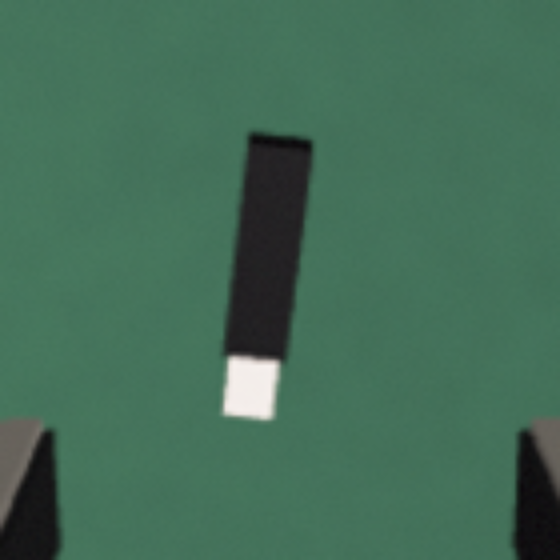

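```bash
python3 - <<'E'
from h import *
goal((.489,.189,.028,1.767),(.489,.189,.16,1.767),(.442,.352,.16,1.767))
E
```

```text
t 7.9 pos [493.2 190.6 135.2] th 1.881 tilt 0.0020 q6 -0.04 open 55.7 gf 0.0 F [0.1 0.5 1. ]
  to [0.489 0.189 0.028 1.767] shift -0.2 -4.5 107.2 turn 0.114
  to [0.489 0.189 0.16  1.767] shift 0.0 0.0 -132.0 turn -0.000
  to [0.442 0.352 0.16  1.767] shift 169.0 -14.3 -0.0 turn -0.000
```

arm_command:
  increments: "0.55 0 -4.5 30 0.114;0.55 0 -4.5 65 0.114;0.55 0 -4.5 95 0.114;0.55 0 -4.5 107 0.114;0.55 0 -4.5 107 0.114"
  grip_force: 20

```text
t: 8.4
tool_pos: [0.4881, 0.1889, 0.027]
orientation: [-1.993, -2.428, 0.001]
force: [0.2, 0.2, 0.0]
opening: 0.0422
gripper_force: 0.0
```

arm_command:
  increments: "0.8 0 0 0 0;1 0 0 0 0;1 0 0 0 0;1 0 0 0 0;1 0 0 0 0"

```text
t: 8.9
tool_pos: [0.4883, 0.1889, 0.0271]
orientation: [1.993, 2.428, 0.001]
force: [0.2, -0.5, 2.6]
opening: 0.0118
gripper_force: 20.0
```

arm_command:
  increments: "1 0 0 -30 0;1 0 0 -75 0;1 0 0 -120 0;1 0 0 -132 0;1 0 0 -132 0"

```text
t: 9.4
tool_pos: [0.4899, 0.1893, 0.1616]
orientation: [1.991, 2.426, 0.007]
force: [0.3, 0.5, 0.2]
opening: 0.0117
gripper_force: 20.0
```

arm_command:
  increments: "1 43 -7 0 0;1 86 -15 0 0;1 130 -22 0 0;1 172 -29 0 0;1 172 -29 0 0"

```text
t: 9.9
tool_pos: [0.4226, 0.3551, 0.1559]
orientation: [-1.986, -2.431, 0.005]
force: [0.6, -0.7, -0.2]
opening: 0.012
gripper_force: 20.0
```

```bash
python3 - <<'E'
from h import *
goal((.427,.352,.052,1.767))
E
```

```text
t 9.9 pos [422.6 355.1 155.9] th 1.771 tilt 0.0039 q6 0.40 open 12.0 gf 20.0 F [ 0.6 -0.7 -0.2]
  to [0.427 0.352 0.052 1.767] shift -3.9 3.7 103.9 turn 0.004
```

arm_command:
  increments: "1 0 0 0 0;1 0 0 35 0;1 0 0 75 0;1 0 0 104 0;1 0 0 104 0"

```text
t: 10.4
tool_pos: [0.4226, 0.3476, 0.0485]
orientation: [-1.994, -2.424, 0.017]
force: [-0.1, -0.4, 0.3]
opening: 0.0118
gripper_force: 20.0
```

arm_command:
  increments: "0.72 0 0 0 0;0.72 0 0 0 0;0.72 0 0 0 0;0.72 0 0 -45 0;0.72 0 0 -90 0"

```text
t: 10.9
tool_pos: [0.4254, 0.3513, 0.1456]
orientation: [-1.993, -2.428, 0.003]
force: [0.9, -0.1, 0.8]
opening: 0.0262
gripper_force: 0.0
```

arm_command:
  increments: "0.4 0 0 -50 0;0.4 0 0 -60 0;0.4 0 0 -60 0;0.4 0 0 -60 0;0.4 0 0 -60 0"

```text
t: 11.4
tool_pos: [0.425, 0.3511, 0.2024]
orientation: [-1.993, -2.427, 0.005]
force: [-0.6, 0.0, -0.2]
opening: 0.0554
gripper_force: 0.0
```

```bash
python3 - <<'E'
from h import *
I=look("5")
print(conn(I,"scene",(160,225,190,255)))
for c in("red","blue","yellow"): print(c,[(a,list(map(float,b))) for a,b,_ in blobs(I["scene"],c,(210,190,400,320))])
cv2.imwrite("pics/c5.png",cv2.resize(I["scene"][200:300,390:490],(400,400)))
goal((.565,-.36,.2,.785))
E
```

```text
(((565.4630126953125, -358.8504638671875), (62.2138557434082, 11.98063850402832), 45.78630447387695), np.int32(74))
red [(112, [352.3, 278.8]), (121, [370.3, 302.6])]
blue [(79, [234.0, 217.1]), (94, [258.1, 228.8])]
yellow [(303, [364.4, 225.5]), (95, [315.9, 236.6]), (84, [341.6, 245.4])]
t 11.5 pos [425.1 351.2 202.4] th 1.767 tilt 0.0036 q6 0.40 open 55.7 gf 0.0 F [-0.2 -0.9 -0. ]
  to [ 0.565 -0.36   0.2    0.785] shift -724.8 -1.3 2.4 turn 0.982
```

View pics/c5.png

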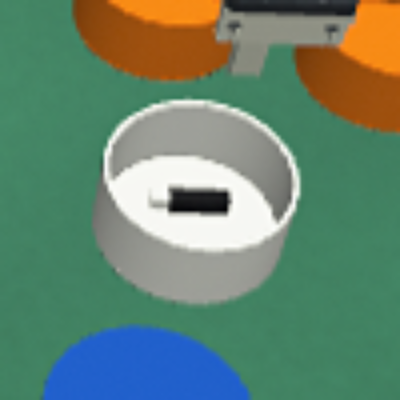

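arm_command:
  increments: "0.4 -45 0 0 0;0.4 -90 0 0 0;0.4 -135 0 0 0;0.4 -180 0 0 0;0.4 -225 0 0 0"

```text
t: 12.0
tool_pos: [0.4692, 0.1294, 0.2034]
orientation: [-1.992, -2.428, 0.002]
force: [1.4, 0.3, 0.6]
opening: 0.0556
gripper_force: 0.0
```

arm_command:
  increments: "0.4 -50 0 0 0;0.4 -100 0 0 0;0.4 -150 0 0 0;0.4 -200 0 0 0;0.4 -250 0 0 0"

```text
t: 12.5
tool_pos: [0.518, -0.116, 0.2034]
orientation: [-1.992, -2.427, 0.001]
force: [0.8, 0.8, -0.2]
opening: 0.0557
gripper_force: 0.0
```

arm_command:
  increments: "0.4 -50 0 0 0;0.4 -100 0 0 0;0.4 -150 0 0 0;0.4 -200 0 0 0;0.4 -250 0 0 0"

```text
t: 13.0
tool_pos: [0.5667, -0.361, 0.2028]
orientation: [-1.992, -2.426, 0.0]
force: [0.8, -0.2, 0.3]
opening: 0.0556
gripper_force: 0.0
```

arm_command:
  increments: "0.4 0 0 10 0.14;0.4 0 0 30 0.28;0.4 0 0 50 0.42;0.4 0 0 60 0.56;0.4 0 0 65 0.7"

```text
t: 13.5
tool_pos: [0.5656, -0.3583, 0.1357]
orientation: [-2.706, -1.587, 0.003]
force: [0.1, -0.3, -0.5]
opening: 0.0558
gripper_force: 0.0
```

arm_command:
  increments: "0.4 0 0 0 0.14;0.4 0 0 0 0.28;0.4 0 0 0 0.28;0.4 0 0 0 0.28;0.4 0 0 0 0.28"

```text
t: 14.0
tool_pos: [0.567, -0.3591, 0.139]
orientation: [-2.899, -1.209, 0.001]
force: [-0.5, -0.0, 0.1]
opening: 0.0556
gripper_force: 0.0
```

```bash
python3 - <<'E'
from h import *
goal((.565,-.36,.028,.785))
wconn(.565,-.36)
E
```

```text
t 14.0 pos [ 567.  -359.1  139. ] th 0.790 tilt 0.0009 q6 0.14 open 55.6 gf 0.0 F [-0.5 -0.   0.1]
  to [ 0.565 -0.36   0.028  0.785] shift -2.0 -0.8 111.0 turn 0.005
  blob [318.5632287  246.57847534] 1115 c [ 564.1 -361.8] wh [54.7 12.1] long axis 0.785
  blob [253.9532294  296.56570156] 449 c [ 499.2 -354.8] wh [30.  10.7] long axis 0.724
  blob [381.68564356 296.69306931] 404 c [ 570.3 -425.3] wh [29.9  9.8] long axis 0.854
```

arm_command:
  increments: "0.55 -4 0 30 0;0.55 -4 0 65 0;0.55 -4 0 98 0;0.55 -4 0 111 0;0.55 -4 0 111 0"

```text
t: 14.55
tool_pos: [0.5636, -0.3615, 0.0277]
orientation: [-2.899, -1.205, 0.002]
force: [0.4, 0.2, 1.2]
opening: 0.0421
gripper_force: 0.0
```

arm_command:
  increments: "0.8 0 0 0 0;1 0 0 0 0;1 0 0 0 0;1 0 0 0 0;1 0 0 0 0"

```text
t: 15.05
tool_pos: [0.5646, -0.3623, 0.0291]
orientation: [2.901, 1.204, 0.001]
force: [0.4, -0.0, 2.0]
opening: 0.012
gripper_force: 20.0
```

arm_command:
  increments: "1 0 0 -30 0;1 0 0 -75 -0.14;1 0 0 -120 -0.28;1 0 0 -140 -0.42;1 0 0 -140 -0.56"

```text
t: 15.55
tool_pos: [0.5667, -0.3638, 0.1748]
orientation: [2.443, 1.961, 0.003]
force: [1.4, -0.4, -0.1]
opening: 0.0119
gripper_force: 20.0
```

arm_command:
  increments: "1 0 0 0 -0.14;1 0 0 0 -0.28;1 0 0 0 -0.42;1 0 0 0 -0.42;1 0 0 0 -0.42"

```text
t: 16.05
tool_pos: [0.5643, -0.3621, 0.1686]
orientation: [-1.998, -2.424, 0.0]
force: [-0.1, 0.0, 0.1]
opening: 0.0118
gripper_force: 20.0
```

```bash
python3 - <<'E'
from h import *
goal((.46,.352,.17,1.767))
E
```

```text
t 16.1 pos [ 564.3 -362.1  168.6] th 1.763 tilt 0.0001 q6 -0.84 open 11.8 gf 20.0 F [-0.1  0.   0.1]
  to [0.46  0.352 0.17  1.767] shift 720.9 33.7 -1.4 turn -0.004
```

arm_command:
  increments: "1 40 2 0 0;1 88 4 0 0;1 136 6 0 0;1 184 8 0 0;1 232 11 0 0"

```text
t: 16.55
tool_pos: [0.5294, -0.1308, 0.1687]
orientation: [1.999, 2.423, 0.0]
force: [0.2, -1.0, -0.2]
opening: 0.0116
gripper_force: 20.0
```

arm_command:
  increments: "1 48 2 0 0;1 96 4 0 0;1 144 6 0 0;1 192 8 0 0;1 240 11 0 0"

```text
t: 17.05
tool_pos: [0.4935, 0.1069, 0.169]
orientation: [1.998, 2.423, 0.001]
force: [1.0, 0.4, -0.6]
opening: 0.0122
gripper_force: 20.0
```

arm_command:
  increments: "1 48 2 0 0;1 96 4 0 0;1 144 6 0 0;1 192 9 0 0;1 240 11 0 0"

```text
t: 17.55
tool_pos: [0.4576, 0.3447, 0.1689]
orientation: [1.998, 2.424, 0.001]
force: [0.4, 0.3, 0.4]
opening: 0.012
gripper_force: 20.0
```

arm_command:
  increments: "1 9 1 0 0;1 9 1 0 0;1 9 1 0 0;1 9 1 30 0;1 9 1 60 0"

```text
t: 18.05
tool_pos: [0.459, 0.3505, 0.1094]
orientation: [1.997, 2.424, 0.005]
force: [-0.9, -0.5, -2.2]
opening: 0.0121
gripper_force: 20.0
```

```bash
python3 - <<'E'
from h import *
goal((.46,.352,.055,1.767))
E
```

```text
t 18.1 pos [459.  350.5 109.4] th 1.763 tilt 0.0033 q6 0.37 open 12.1 gf 20.0 F [-0.9 -0.5 -2.2]
  to [0.46  0.352 0.055 1.767] shift 1.3 1.2 54.4 turn -0.004
```

arm_command:
  increments: "1 1 1 30 0;1 1 1 52 0;1 1 1 52 0;0.72 1 1 52 0;0.72 1 1 52 0"

```text
t: 18.55
tool_pos: [0.4596, 0.3529, 0.0587]
orientation: [1.994, 2.426, 0.004]
force: [1.1, 0.9, -0.1]
opening: 0.023
gripper_force: 0.0
```

arm_command:
  increments: "0.72 0 0 0 0;0.72 0 0 -45 0;0.72 0 0 -90 0;0.72 0 0 -135 0;0.4 0 0 -150 0"

```text
t: 19.05
tool_pos: [0.4607, 0.3546, 0.2144]
orientation: [1.991, 2.426, 0.016]
force: [1.9, 1.0, 0.8]
opening: 0.03
gripper_force: 0.0
```

```bash
python3 - <<'E'
from h import *
I=look("6")
for c in("red","blue","yellow"): print(c,[(a,list(map(float,b))) for a,b,_ in blobs(I["scene"],c,(210,190,400,320))])
d=np.hstack([I["scene"][120:420,150:500],I["side"][100:400,150:500]]); cv2.imwrite("pics/c6.png",cv2.resize(d,(800,343)))
goal()
E
```

```text
red [(112, [352.3, 278.8]), (121, [370.3, 302.6])]
blue [(79, [234.0, 217.1]), (94, [258.1, 228.8])]
yellow [(303, [364.4, 225.5]), (95, [315.9, 236.6]), (84, [341.6, 245.4])]
t 19.1 pos [460.2 354.2 211.6] th 1.767 tilt 0.0083 q6 0.37 open 37.4 gf 0.0 F [ 0.1 -0.7 -0.9]
```

View pics/c6.png

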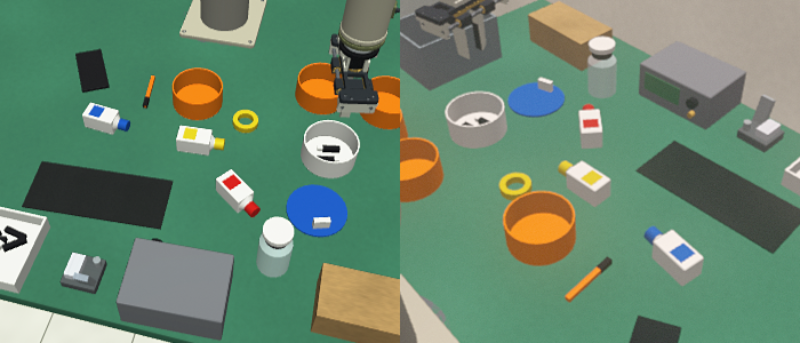

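Both connectors are in the tub, at crop (325,152), and no third one is visible. Next is the lid.

arm_command:
  increments: "0.4 -8 45 0 0;0.4 -16 90 0 0;0.4 -25 135 0 0;0.4 -33 177 0 -0.114;0.4 -33 177 0 -0.114"

```text
t: 19.65
tool_pos: [0.6408, 0.3526, 0.1995]
orientation: [-1.849, -2.536, 0.01]
force: [-0.8, -0.0, -1.9]
opening: 0.0558
gripper_force: 0.0
```

arm_command:
  increments: "0.4 0 0 40 0;0.4 0 0 80 0;0.4 0 0 80 0;0.4 0 0 80 0;0.4 0 0 80 0"

```text
t: 20.15
tool_pos: [0.6389, 0.3556, 0.1293]
orientation: [1.851, 2.537, 0.004]
force: [-0.1, -0.6, -0.0]
opening: 0.0556
gripper_force: 0.0
```

```bash
cat >> h.py <<'E'
def wlid(x,y,zt):
    "lid tab near (x,y) with its top at zt; lid flange top at zt-.026"
    im=robot.read_camera("wrist"); u=wproj((x,y,zt)); s=60; x0,y0=int(u[0]-s),int(u[1]-s)
    for a,c,m in blobs(im,"white",(x0,y0,x0+2*s,y0+2*s),80):
        cc=np.argwhere(m)[:,::-1]; P=np.array([plane("wrist",p,zt)[:2]*1000 for p in cc]); r=cv2.minAreaRect(P.astype('f4')); print(" tab",c,a,np.round(P.mean(0),1),np.round(r[0],1),np.round(r[1],1),r[2])
    b=max(blobs(im,"blue"),key=lambda t:t[0]); h=cv2.convexHull(np.argwhere(b[2])[:,::-1].astype(np.int32))[:,0,:]
    X=np.array([plane("wrist",p,zt-.0275)[:2]*1000 for p in h]); print(" lid circle",cv2.minEnclosingCircle(X.astype('f4')))
E
python3 - <<'E'
from h import *
goal((.64,.357,.042,1.881))
wlid(.64,.357,.036)
E
```

```text
t 20.1 pos [638.9 355.6 129.3] th 1.881 tilt 0.0031 q6 0.13 open 55.6 gf 0.0 F [-0.1 -0.6 -0. ]
  to [0.64  0.357 0.042 1.881] shift 1.0 1.4 87.3 turn -0.000
 tab [321.5 256. ] 951 [640.5 356.9] [640.6 356.7] [11.4 35.7] 17.762502670288086
 lid circle ((600.616943359375, 343.1534423828125), 67.01278686523438)
```

arm_command:
  increments: "0.4 1 1 35 0;0.4 1 1 65 0;0.4 1 1 86 0;0.4 1 1 86 0;0.4 1 1 86 0"
  grip_force: 35

```text
t: 20.7
tool_pos: [0.6397, 0.3567, 0.0429]
orientation: [1.851, 2.537, 0.003]
force: [0.6, 0.7, -0.4]
opening: 0.0558
gripper_force: 0.0
```

arm_command:
  increments: "0.8 0 0 0 0;1 0 0 0 0;1 0 0 0 0;1 0 0 0 0;1 0 0 0 0"

```text
t: 21.2
tool_pos: [0.6389, 0.3563, 0.0409]
orientation: [1.852, 2.538, 0.0]
force: [0.3, -0.9, -0.6]
opening: 0.0199
gripper_force: 0.0
```

```bash
python3 - <<'E'
from h import *
wlid(.64,.357,.036)
o=np.array([.0400,.0136]); c=np.array([.4415,.352])
x,y=c+o; print(x,y)
goal((.6405,.3565,.16,1.881),(x,y,.16,1.881))
E
```

```text
tab [323.3 309.3] 1767 [638.7 359.9] [639.  359.5] [11.6 30. ] 17.32693862915039
 lid circle ((599.69921875, 343.51666259765625), 66.6845932006836)
0.4815 0.3656
t 21.2 pos [638.8 356.2  40.7] th 1.881 tilt 0.0001 q6 0.13 open 16.1 gf 0.7 F [ 1.1 -0.4  1.2]
  to [0.64  0.356 0.16  1.881] shift -0.3 1.7 -119.3 turn -0.000
  to [0.482 0.366 0.16  1.881] shift 57.2 -148.6 -0.0 turn -0.000
```

arm_command:
  increments: "1 0 0 0 0;1 0 0 0 0;1 0 0 -5 0;1 0 0 -30 0;1 0 0 -65 0"

```text
t: 21.75
tool_pos: [0.6367, 0.3552, 0.1031]
orientation: [-1.85, -2.535, 0.008]
force: [0.7, 0.0, -0.8]
opening: 0.0121
gripper_force: 35.0
```

arm_command:
  increments: "1 0 0 -40 0;1 0 0 -50 0;1 0 0 -50 0;1 20 -50 -50 0;1 35 -90 -50 0"

```text
t: 22.25
tool_pos: [0.5401, 0.3609, 0.151]
orientation: [-1.852, -2.534, 0.009]
force: [-0.2, 1.0, 0.2]
opening: 0.0117
gripper_force: 35.0
```

arm_command:
  increments: "1 14 -36 0 0;1 22 -58 0 0;1 22 -58 0 0;1 22 -58 0 0;1 22 -58 0 0"

```text
t: 22.75
tool_pos: [0.4809, 0.365, 0.1547]
orientation: [-1.852, -2.537, 0.002]
force: [-0.0, 0.3, -0.9]
opening: 0.0119
gripper_force: 35.0
```

```bash
python3 - <<'E'
from h import *
goal((.4815,.365,.0975,1.881))
s=robot.read_state()
wlid(s["tool_pos"][0],s["tool_pos"][1],s["tool_pos"][2]-.0065)
I=look("7"); cv2.imwrite("pics/l7.png",np.hstack([cv2.resize(I["scene"][160:310,380:530],(400,400)),cv2.resize(I["side"][100:250,140:290],(400,400))]))
E
```

```text
t 22.8 pos [480.9 365.  154.7] th 1.880 tilt 0.0010 q6 0.25 open 11.9 gf 35.0 F [-0.   0.3 -0.9]
  to [0.482 0.365 0.098 1.881] shift -0.2 0.6 57.2 turn -0.001
 tab [318.1 309.2] 1746 [479.2 367.1] [479.4 366.6] [11.9 30.3] 17.80044937133789
 lid circle ((439.83367919921875, 350.4508361816406), 67.51280212402344)
```

View pics/l7.png

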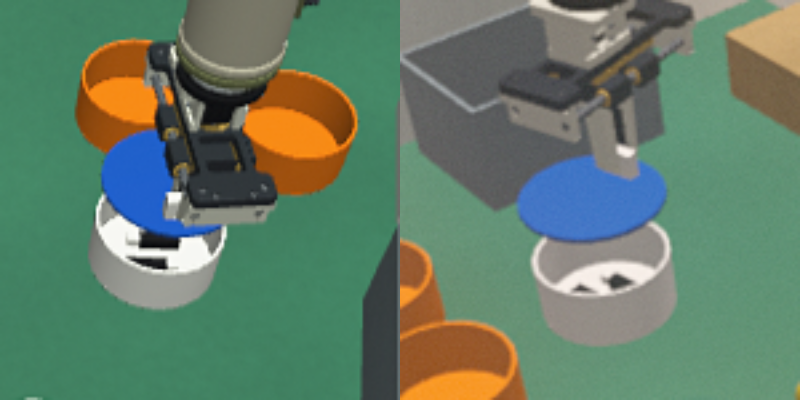

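arm_command:
  increments: "1 0 1.5 20 0;1 0 1.5 38 0;1 0 1.5 46 0;1 0 1.5 50 0;1 0 1.5 52 0"

```text
t: 23.4
tool_pos: [0.4822, 0.3658, 0.1036]
orientation: [1.852, 2.538, -0.0]
force: [-1.2, -0.7, 0.2]
opening: 0.0115
gripper_force: 35.0
```

arm_command:
  increments: "1 0 0 2 0;1 0 0 4 0;1 0 0 5 0;1 0 0 6 0;1 0 0 6 0"

```text
t: 23.9
tool_pos: [0.4819, 0.3658, 0.0977]
orientation: [1.852, 2.538, 0.0]
force: [0.9, -0.0, -1.5]
opening: 0.0116
gripper_force: 35.0
```

```bash
python3 - <<'E'
from h import *
goal()
s=robot.read_state()
wlid(s["tool_pos"][0],s["tool_pos"][1],.091)
E
```

```text
t 23.9 pos [481.9 365.8  97.7] th 1.881 tilt 0.0001 q6 0.25 open 11.6 gf 35.0 F [ 0.9 -0.  -1.5]
 tab [318.1 309.1] 1754 [479.9 368.1] [479.5 369.2] [11.9 33.9] 17.99363899230957
 lid circle ((440.4819030761719, 351.3775329589844), 67.54364013671875)
```

arm_command:
  increments: "1 0 0 1 0;1 0 0 1.5 0;1 0 0 1.5 0;0.6 0 0 1.5 0;0.4 0 0 1.5 0"

```text
t: 24.45
tool_pos: [0.482, 0.3659, 0.0963]
orientation: [1.852, 2.538, 0.0]
force: [0.1, 0.4, 0.2]
opening: 0.0233
gripper_force: 0.0
```

arm_command:
  increments: "0.4 0 0 0 0;0.4 0 0 0 0;0.4 0 0 -30 0;0.4 0 0 -70 0;0.4 0 0 -110 0"

```text
t: 24.95
tool_pos: [0.4813, 0.3655, 0.2067]
orientation: [-1.851, -2.537, 0.002]
force: [0.9, 0.5, 0.1]
opening: 0.0554
gripper_force: 0.0
```

```bash
python3 - <<'E'
from h import *
wlid(.481,.365,.091)
I=look("8"); cv2.imwrite("pics/l8.png",np.hstack([cv2.resize(I["scene"][180:300,380:500],(400,400)),cv2.resize(I["side"][140:260,160:280],(400,400))]))
I=I["scene"]
for c in("red","blue","yellow"): print(c,[(a,list(map(float,b))) for a,b,_ in blobs(I,c,(210,190,400,320))])
th=.8735+0; goal((.652,.212,.2,.8735),(.652,.212,.031,.8735))
E
```

```text
tab [319.1 247.7] 817 [485.6 366. ] [485.6 365.5] [11.9 36.9] 18.14609146118164
 lid circle ((445.007568359375, 352.5052795410156), 68.74646759033203)
red [(112, [352.3, 278.8]), (121, [370.3, 302.6])]
blue [(79, [234.0, 217.1]), (94, [258.1, 228.8])]
yellow [(303, [364.4, 225.5]), (95, [315.9, 236.6]), (84, [341.6, 245.4])]
t 25.1 pos [483.9 367.1 210.6] th 1.881 tilt 0.0077 q6 0.25 open 55.7 gf 0.0 F [-0.2  0.1 -0.7]
  to [0.652 0.212 0.2   0.874] shift -199.0 112.8 10.6 turn 1.007
  to [0.652 0.212 0.031 0.874] shift 0.0 0.0 169.0 turn -0.000
```

View pics/l8.png

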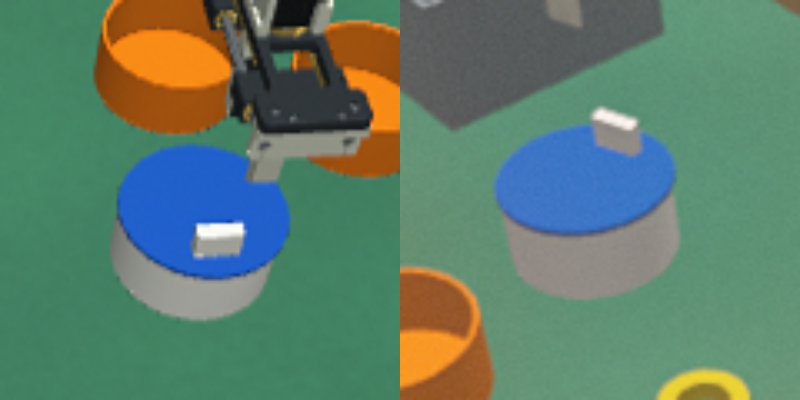

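The lid is seated flat, tab at crop (218,238). Now the red bottle: hover over its cap and refine with the wrist camera.

arm_command:
  increments: "0.3 -43 25 0 0;0.3 -86 50 0 0;0.3 -129 75 0 0;0.3 -172 100 0 0;0.3 -199 113 0 0"
  grip_force: 8

```text
t: 25.6
tool_pos: [0.6516, 0.2076, 0.2039]
orientation: [-1.854, -2.535, 0.003]
force: [0.0, 0.3, 0.6]
opening: 0.065
gripper_force: 0.0
```

arm_command:
  increments: "0.3 0 0 0 0.14;0.3 0 0 0 0.28;0.3 0 0 0 0.42;0.3 0 0 0 0.56;0.3 0 0 0 0.7"

```text
t: 26.1
tool_pos: [0.6494, 0.2105, 0.2039]
orientation: [-2.614, -1.741, 0.004]
force: [0.5, -0.4, 0.4]
opening: 0.0654
gripper_force: 0.0
```

arm_command:
  increments: "0.3 0 0 20 0.14;0.3 0 0 40 0.28;0.3 0 0 60 0.307;0.3 0 0 60 0.307;0.3 0 0 60 0.307"

```text
t: 26.6
tool_pos: [0.6493, 0.2106, 0.1447]
orientation: [-2.845, -1.331, 0.004]
force: [0.6, -0.7, 0.9]
opening: 0.065
gripper_force: 0.0
```

```bash
cat >> h.py <<'E'
def wbot(col,save=None):
    im=robot.read_camera("wrist")
    if save: cv2.imwrite(save,im)
    for a,c,m in blobs(im,col,None,100):
        pts=np.argwhere(m)[:,::-1]
        for z in(.046,.030):
            P=np.array([plane("wrist",p,z)[:2]*1000 for p in pts]); r=cv2.minAreaRect(P.astype('f4')); print("  ",col,a,c,"z",z,"c",np.round(P.mean(0),1),"rect",np.round(r[0],1),np.round(r[1],1),"%.3f"%np.radians(r[2]))
E
python3 - <<'E'
from h import *
goal((.652,.212,.031,.8735))
wbot("red","pics/w9.png")
E
```

```text
t 26.6 pos [649.3 210.6 144.7] th 0.875 tilt 0.0029 q6 0.93 open 65.0 gf 0.0 F [ 0.6 -0.7  0.9]
  to [0.652 0.212 0.031 0.874] shift 2.9 1.2 113.7 turn 0.002
   red 1326 [316.8 255.1] z 0.046 c [647.7 210.6] rect [647.3 210.4] [26.1 24.8] 0.888
   red 1326 [316.8 255.1] z 0.03 c [644.5 207. ] rect [644.2 206.8] [27.9 26.4] 0.888
   red 180 [318.5 339.5] z 0.046 c [607.1 160.2] rect [607.  160.7] [ 3.4 32.4] 0.876Traceback (most recent call last):
  File "<stdin>", line 3, in <module>
  File "h.py", line 70, in wbot
    P=np.array([plane("wrist",p,z)[:2]*1000 for p in pts]); r=cv2.minAreaRect(P.astype('f4')); print("  ",col,a,c,"z",z,"c",np.round(P.mean(0),1),"rect",np.round(r[0],1),np.round(r[1],1),"%.3f"%np.radians(r[2]))
                ~~~~~^^^^^^^^^^^^^
  File "h.py", line 12, in plane
    e,d=ray(n,p); return e+d*(z-e[2])/d[2]
        ~~~^^^^^
  File "h.py", line 7, in ray
    m,Rm=cam(n); d=np.array([(p[0]-m["cx"])/m["fx"],(p[1]-m["cy"])/m["fy"],1.])
         ~~~^^^
  File "h.py", line 5, in cam
    m=robot.camera_model(n); return m,R.from_rotvec(m["rotation"]).as_matrix()
ValueError: time passes only in moves, steps and waits
```

View pics/w9.png

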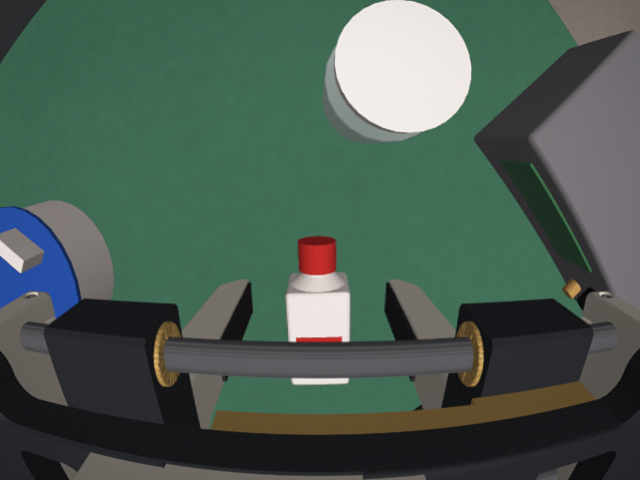

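```bash
python3 - <<'E'
s=open("h.py").read()
s=s.replace('''def cam(n):
    m=robot''','''import functools
@functools.lru_cache(None)
def cam(n):
    m=robot''').replace('def ray','def cam_(n): return cam(n)\ndef ray').replace("m,Rm=cam(n); return","m,Rm=cam(n); return")
open("h.py","w").write(s)
E
python3 - <<'E'
from h import *
P=lambda u,z:np.round(plane("wrist",u,z)*1000,1)
print("neck edge",P((317,272),.036),"end low",P((318,238),.012),"end top",P((318,245),.036),"shoulder",P((318,294),.046),"base",P((319,383),.046))
th=.8755; d=np.array([np.cos(th),np.sin(th),0])
for u,z in(((317,272),.036),((318,238),.012),((318,245),.036),((318,294),.046),((319,383),.046)): print((P(u,z)@d))
goal(); print(robot.read_state()["tool_pos"]@d*1000)
E
```

```text
neck edge [637.8 198.7  36. ] end low [650.5 212.8  12. ] end top [651.1 213.5  36. ] shoulder [630.2 188.4  46. ] base [581.8 129.2  46. ]
561.1575332860733
580.1201995225233
581.0420720596017
548.3798762196652
471.91666355580924
t 26.6 pos [650.2 210.8 146.2] th 0.875 tilt 0.0004 q6 0.93 open 65.0 gf 0.0 F [-0.2  0.3  0.3]
578.3605930027851
```

arm_command:
  increments: "0.3 -7 -1 35 0;0.3 -7 -1 75 0;0.3 -7 -1 105 0;0.3 -7 -1 117 0;0.3 -7 -1 117 0"
  grip_force: 12

```text
t: 27.15
tool_pos: [0.6443, 0.2059, 0.0282]
orientation: [-2.846, -1.33, 0.003]
force: [-0.2, 0.1, 0.7]
opening: 0.0653
gripper_force: 0.0
```

arm_command:
  increments: "0.6 0 0 0 0;0.8 0 0 0 0;0.9 0 0 0 0;0.9 0 0 0 0;0.9 0 0 0 0"

```text
t: 27.65
tool_pos: [0.6453, 0.2062, 0.0299]
orientation: [2.846, 1.329, 0.001]
force: [-0.6, 0.4, 0.7]
opening: 0.0295
gripper_force: 0.1
```

```bash
python3 - <<'E'
from h import *
goal()
E
```

```text
t 27.6 pos [645.3 206.2  29.9] th 0.874 tilt 0.0010 q6 0.93 open 29.5 gf 0.1 F [-0.6  0.4  0.7]
```

Now the arc about the base edge.

arm_command:
  increments: "0.9 0 0 0 0;0.9 0 0 0 0;0.9 -4 0 -13 0;0.9 -9 0 -26 0;0.9 -17 0 -37 0"

```text
t: 28.15
tool_pos: [0.6342, 0.1928, 0.0679]
orientation: [2.846, 1.329, 0.002]
force: [0.4, 0.8, -0.8]
opening: 0.0276
gripper_force: 12.0
```

arm_command:
  increments: "0.9 -8 0 -11 0;0.9 -18 0 -20 0;0.9 -29 0 -29 0;0.9 -41 0 -35 0;0.9 -54 0 -41 0"

```text
t: 28.65
tool_pos: [0.599, 0.1509, 0.1085]
orientation: [2.846, 1.329, 0.002]
force: [0.1, -0.8, -0.9]
opening: 0.0275
gripper_force: 12.0
```

arm_command:
  increments: "0.9 -13 0 -4 0;0.9 -27 0 -6 0;0.9 -40 0 -6 0;0.9 -54 0 -4 0;0.9 -54 0 -4 0"

```text
t: 29.15
tool_pos: [0.5636, 0.1088, 0.1115]
orientation: [2.847, 1.327, -0.001]
force: [-0.0, 0.2, -0.9]
opening: 0.0277
gripper_force: 12.0
```

```bash
python3 - <<'E'
from h import *
goal()
I=look("10"); cv2.imwrite("pics/b10.png",np.hstack([cv2.resize(I["scene"][190:340,270:420],(400,400)),cv2.resize(I["side"][120:270,230:380],(400,400))]))
E
```

```text
t 29.1 pos [563.6 108.8 111.5] th 0.873 tilt 0.0006 q6 0.80 open 27.7 gf 12.0 F [-0.   0.2 -0.9]
```

View pics/b10.png

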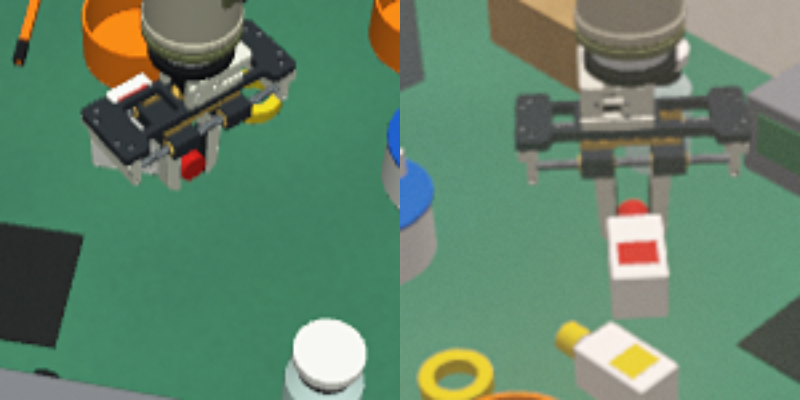

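The bottle stayed rigid in the pads and is now held level in the air, so 12 N is too much friction for it to hinge. I'll take it back, lay it down and repeat the arc at 3 N.

arm_command:
  increments: "0.9 30 0 0 0;0.9 70 0 0 0;0.9 110 0 0 0;0.9 120 0 20 0;0.9 120 0 40 0"

```text
t: 29.75
tool_pos: [0.6439, 0.205, 0.0719]
orientation: [2.845, 1.332, 0.006]
force: [-0.5, -0.2, -1.5]
opening: 0.0274
gripper_force: 12.0
```

arm_command:
  increments: "0.9 0 0 15 0;0.9 0 0 28 0;0.9 0 0 36 0;0.9 0 0 39 0;0.9 0 0 40 0"

```text
t: 30.25
tool_pos: [0.6419, 0.202, 0.0313]
orientation: [2.847, 1.329, 0.0]
force: [-0.2, 0.2, -0.5]
opening: 0.0277
gripper_force: 12.0
```

arm_command:
  increments: "0.9 0 0 1 0;0.9 0 0 1 0;0.9 0 0 1 0;0.9 -2 0 -7 0;0.9 -4 0 -13 0"
  grip_force: 3

```text
t: 30.75
tool_pos: [0.6393, 0.1991, 0.0451]
orientation: [2.846, 1.329, 0.001]
force: [0.3, -0.1, -0.4]
opening: 0.0277
gripper_force: 3.0
```

arm_command:
  increments: "0.9 -3 0 -7 0;0.9 -5 0 -13 0;0.9 -9 0 -19 0;0.9 -13 0 -24 0;0.9 -13 0 -24 0"

```text
t: 31.25
tool_pos: [0.6311, 0.1889, 0.0693]
orientation: [2.846, 1.329, 0.002]
force: [0.6, 0.1, -0.1]
opening: 0.0279
gripper_force: 3.0
```

```bash
python3 - <<'E'
from h import *
goal()
I=look("11"); cv2.imwrite("pics/b11.png",np.hstack([cv2.resize(I["scene"][190:340,270:420],(400,400)),cv2.resize(I["side"][120:270,230:380],(400,400))]))
E
```

```text
t 31.2 pos [631.1 188.9  69.3] th 0.873 tilt 0.0014 q6 0.91 open 27.9 gf 3.0 F [ 0.6  0.1 -0.1]
```

View pics/b11.png

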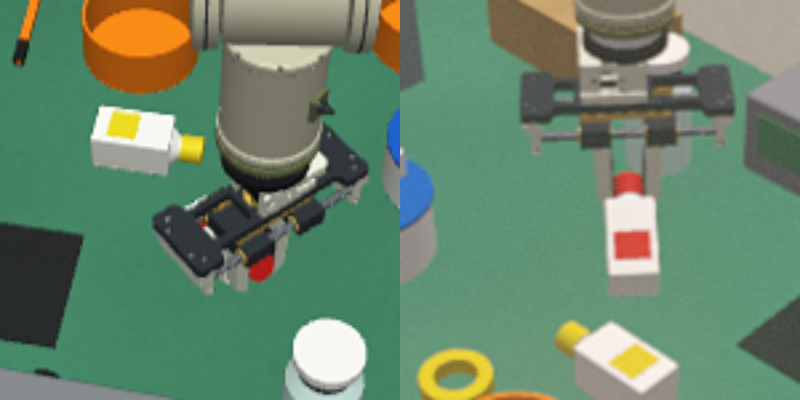

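At 3 N the bottle hinges: the side crop shows the cap up and the base still down at (632,285). I've used all 14 views, so everything from here is measured numerically. Continuing the arc.

arm_command:
  increments: "0.9 -8 0 -11 0;0.9 -18 0 -20 0;0.9 -29 0 -29 0;0.9 -41 0 -35 0;0.9 -54 0 -41 0"

```text
t: 31.85
tool_pos: [0.5955, 0.1472, 0.1098]
orientation: [2.846, 1.33, -0.0]
force: [-0.1, -0.7, -0.8]
opening: 0.0278
gripper_force: 3.0
```

arm_command:
  increments: "0.9 -13 0 -4 0;0.9 -27 0 -6 0;0.9 -40 0 -6 0;0.9 -54 0 -4 0;0.9 -54 0 -4 0"

```text
t: 32.35
tool_pos: [0.5602, 0.1051, 0.1127]
orientation: [-2.847, -1.328, 0.002]
force: [1.1, 0.4, -1.3]
opening: 0.0279
gripper_force: 3.0
```

```bash
cat >> h.py <<'E'
def find(col,I=None,box=None):
    "print blobs of a colour in both fixed pictures"
    I=I or look()
    for n in I:
        for a,c,m in blobs(I[n],col,box and box[n],10):
            y,x=np.where(m); print("  ",n,col,a,c,"x",x.min(),x.max(),"y",y.min(),y.max())
E
python3 - <<'E'
from h import *
goal()
I=look()
find("red",I,{"scene":(250,180,420,330),"side":(230,100,400,300)})
# predicted: upright at grip xy
s=robot.read_state(); x,y,z=s["tool_pos"]
for k in(0,112): print("pred upright",k,proj("scene",(x,y,z-.006-.102+k/1e3)),proj("side",(x,y,z-.108+k/1e3)))
E
```

```text
t 32.4 pos [560.2 105.1 112.7] th 0.873 tilt 0.0016 q6 0.79 open 27.9 gf 3.0 F [ 1.1  0.4 -1.3]
   scene red 82 [340.6 249.2] x 337 345 y 244 255
   side red 121 [316.9 203.2] x 311 322 y 198 209
   side red 133 [318.2 236.2] x 312 324 y 231 241
pred upright 0 (np.float64(338.2670736405131), np.float64(272.9109678893481)) (np.float64(316.9839902085332), np.float64(236.3148782108879))
pred upright 112 (np.float64(338.93890342220095), np.float64(246.4865959131386)) (np.float64(316.40658839497604), np.float64(199.44362810531413))
```

```bash
cat >> h.py <<'E'
def tiltfit(px,n,th,G,k=.102):
    "print predicted patch pixel over tilts; G grasp point; px the measured one"
    d=np.array([np.cos(th),np.sin(th),0]); u=np.array([0,0,1.])
    for f in np.radians(np.arange(0,121,10)):
        P=np.array(G)-(k-.026)*(np.cos(f)*d+np.sin(f)*u)+.023*(-np.sin(f)*d+np.cos(f)*u); q=proj(n,P); print("  tilt %3.0f"%np.degrees(f),np.round(q,1),"err %.1f"%np.hypot(*(np.array(q)-px)))
E
python3 - <<'E'
from h import *
s=robot.read_state()["tool_pos"]-[0,0,.006]
tiltfit((318.2,236.2),"side",.874,s)
E
```

```text
tilt   0 [318.1 216.1] err 20.1
  tilt  10 [318.2 221.8] err 14.4
  tilt  20 [318.3 226.8] err 9.4
  tilt  30 [318.3 231. ] err 5.2
  tilt  40 [318.3 234.2] err 2.0
  tilt  50 [318.2 236.3] err 0.1
  tilt  60 [318.  237.4] err 1.3
  tilt  70 [317.8 237.5] err 1.3
  tilt  80 [317.6 236.5] err 0.7
  tilt  90 [317.4 234.5] err 1.9
  tilt 100 [317.1 231.6] err 4.7
  tilt 110 [316.8 228. ] err 8.3
  tilt 120 [316.5 223.7] err 12.6
```

```bash
python3 - <<'E'
from h import *
G=robot.read_state()["tool_pos"]-[0,0,.006]; th=.874; I=look()
d=np.array([np.cos(th),np.sin(th),0]); u=np.array([0,0,1.]); l=np.array([np.sin(th),-np.cos(th),0])
for f in(40,50,60,70,80,90):
    f=np.radians(f); a=np.cos(f)*d+np.sin(f)*u; n=-np.sin(f)*d+np.cos(f)*u
    c=lambda k,w,h:np.array(G)-(.102-k)*a+w*l+h*n
    b=np.array([proj("scene",c(k,w,h)) for k in(0,.08) for w in(-.023,.023) for h in(-.023,.023)]); s=np.array([proj("side",c(k,w,h)) for k in(0,.08) for w in(-.023,.023) for h in(-.023,.023)])
    print(np.degrees(f).round(),"scene body box",b.min(0).round(),b.max(0).round(),"side",s.min(0).round(),s.max(0).round())
for n,r in(("scene",(300,225,380,320)),("side",(280,190,360,300))):
    for a,c,m in blobs(I[n],"white",r,40):
        y,x=np.where(m); print(n,a,c,x.min(),x.max(),y.min(),y.max())
h=cv2.cvtColor(I["scene"],cv2.COLOR_BGR2HSV); print("scene col sat down 339:",h[250:300:2,339,1]); h=cv2.cvtColor(I["side"],cv2.COLOR_BGR2HSV); print("side 317:",h[200:290:2,317,1])
E
```

```text
40.0 scene body box [310. 234.] [345. 260.] side [307. 210.] [329. 249.]
50.0 scene body box [313. 237.] [347. 263.] side [307. 212.] [329. 248.]
60.0 scene body box [316. 239.] [348. 269.] side [307. 211.] [328. 249.]
70.0 scene body box [319. 241.] [349. 274.] side [307. 208.] [328. 248.]
80.0 scene body box [322. 243.] [350. 279.] side [306. 206.] [328. 246.]
90.0 scene body box [326. 245.] [352. 283.] side [306. 204.] [327. 243.]
scene 44 [307.3 248.2] 304 313 241 252
scene 99 [339.8 258.4] 329 348 253 264
side 1268 [314.8 243.7] 295 334 209 280
scene col sat down 339: [217 217 220 148   7   6  12  13 177  43 130 126 126 125 127 126 126 125
 126 128 123 125 128 127 124]
side 317: [187 164 179 161 162  32  15  16  18  23  22  24  21  21  18 100 168 155
 156 157 166  66  21  17  29 189 199 192 188 198 203  56  13  26  25  27
  27  27  31  24  76  76  73  77  70]
```

arm_command:
  increments: "0.9 0 0 0 0;0.9 0 0 0 0;0.9 0 0 -15 0;0.9 0 0 -40 0;0.9 0 0 -60 0"
  grip_force: 12

```text
t: 33.05
tool_pos: [0.5618, 0.1066, 0.1753]
orientation: [2.846, 1.329, 0.001]
force: [0.5, -0.0, -0.3]
opening: 0.028
gripper_force: 12.0
```

arm_command:
  increments: "0.9 1 40 0 0;0.9 2 85 0 0;0.9 4 130 0 0;0.9 5 165 0 0;0.9 5 176 0 0"

```text
t: 33.55
tool_pos: [0.7018, -0.0054, 0.174]
orientation: [2.847, 1.326, 0.002]
force: [0.4, 0.5, -1.4]
opening: 0.0277
gripper_force: 12.0
```

arm_command:
  increments: "0.9 0 0 0 0;0.9 0 0 15 0;0.9 0 0 30 0;0.9 0 0 40 0;0.9 0 0 45 0"

```text
t: 34.05
tool_pos: [0.6978, -0.0018, 0.1254]
orientation: [-2.844, -1.33, 0.005]
force: [-0.4, -0.1, -0.4]
opening: 0.0274
gripper_force: 12.0
```

```bash
cat >> h.py <<'E'
def sil(col,th,k=.102,kc=None,box=None,tilts=range(0,121,10)):
    "compare patch & cap pixels, and the body's lowest rows, with predictions by tilt, bottle gripped k from base"
    I=look(); G=robot.read_state()["tool_pos"]-[0,0,.006]; find(col,I,box)
    d=np.array([np.cos(th),np.sin(th),0]); u=np.array([0,0,1.]); l=np.array([np.sin(th),-np.cos(th),0])
    for n in("scene","side"):
        h=cv2.cvtColor(I[n],cv2.COLOR_BGR2HSV); uu=np.array(proj(n,G)); x0,y0=int(uu[0]-70),int(uu[1]-10)
        g=(h[...,2]>110)&(h[...,1]<70); sub=g[y0:y0+100,x0:x0+140].astype('u1'); nn,la,st,ce=cv2.connectedComponentsWithStats(sub)
        for i in range(1,nn):
            if st[i][4]>60: print("   white",n,st[i][4],"x",x0+st[i][0],x0+st[i][0]+st[i][2]-1,"y",y0+st[i][1],y0+st[i][1]+st[i][3]-1)
    for fd in tilts:
        f=np.radians(fd); a=np.cos(f)*d+np.sin(f)*u; nn=-np.sin(f)*d+np.cos(f)*u; c=lambda k_,w,h:G-(k-k_)*a+w*l+h*nn
        o=[]
        for n in("scene","side"):
            b=np.array([proj(n,c(k_,w,h)) for k_ in(0,.08) for w in(-.023,.023) for h in(-.023,.023)])
            o+=[n,"patch",np.round(proj(n,c(.026,0,.023))).astype(int),"box",b.min(0).astype(int),b.max(0).astype(int)]
        print("  ",fd,*o)
E
python3 - <<'E'
from h import *
goal()
sil("red",.874,box={"scene":(200,180,420,340),"side":(280,100,500,350)},tilts=range(50,91,10))
E
```

```text
t 34.0 pos [697.8  -1.8 125.4] th 0.875 tilt 0.0038 q6 0.62 open 27.4 gf 12.0 F [-0.4 -0.1 -0.4]
   scene red 99 [282.9 281.8] x 278 288 y 276 288
   side red 122 [393.  194.4] x 388 399 y 189 200
   side red 138 [393.8 227.3] x 387 400 y 222 232
   white scene 388 x 265 293 y 271 305
   white scene 63 x 250 268 y 278 294
   white scene 3235 x 256 349 y 328 370
   white scene 346 x 210 227 y 341 366
   white side 963 x 379 408 y 183 239
   white side 345 x 445 461 y 183 221
   white side 293 x 322 334 y 248 280
   50 scene patch [268 273] box [256 268] [290 294] side patch [396 227] box [381 202] [406 239]
   60 scene patch [270 278] box [260 269] [291 300] side patch [395 228] box [381 201] [404 240]
   70 scene patch [272 283] box [263 271] [292 305] side patch [394 229] box [380 199] [404 239]
   80 scene patch [275 288] box [267 273] [294 311] side patch [392 228] box [379 197] [403 237]
   90 scene patch [278 293] box [268 275] [296 315] side patch [391 226] box [378 195] [403 234]
```

arm_command:
  increments: "0.9 0 0 8 0;0.9 0 0 13 0;0.9 0 0 13 0;0.9 -6 0 13 0;0.9 -12 0 13 0"
  grip_force: 3

```text
t: 34.65
tool_pos: [0.6918, -0.0123, 0.1153]
orientation: [2.846, 1.33, 0.0]
force: [0.5, 0.0, -0.6]
opening: 0.0281
gripper_force: 3.0
```

arm_command:
  increments: "0.9 -6 0 0 0;0.9 -12 0 0 0;0.9 -18 0 0 0;0.9 -24 0 1 0;0.9 -28 0 2 0"

```text
t: 35.15
tool_pos: [0.6742, -0.034, 0.114]
orientation: [2.846, 1.329, 0.002]
force: [-0.3, 0.3, 4.5]
opening: 0.0278
gripper_force: 3.0
```

```bash
python3 - <<'E'
from h import *
goal()
sil("red",.874,box={"scene":(200,180,420,340),"side":(280,100,500,350)},tilts=range(60,101,10))
E
```

```text
t 35.1 pos [674.2 -34.  114. ] th 0.873 tilt 0.0016 q6 0.57 open 27.8 gf 3.0 F [-0.3  0.3  4.5]
   scene red 102 [272.9 273.5] x 268 278 y 268 280
   side red 129 [397.  208.6] x 392 403 y 203 214
   side red 134 [397. 242.] x 391 403 y 237 247
   white scene 406 x 258 283 y 263 298
   white scene 66 x 241 258 y 266 284
   white scene 2292 x 258 340 y 328 362
   white scene 344 x 205 227 y 341 362
   white side 953 x 383 412 y 199 253
   white side 262 x 445 464 y 199 223
   white side 216 x 325 334 y 250 278
   60 scene patch [261 271] box [251 262] [282 292] side patch [398 244] box [383 216] [408 256]
   70 scene patch [264 276] box [255 264] [283 298] side patch [397 244] box [383 214] [407 255]
   80 scene patch [266 281] box [258 266] [284 303] side patch [396 243] box [381 212] [407 253]
   90 scene patch [269 285] box [259 268] [287 307] side patch [394 241] box [380 209] [406 249]
   100 scene patch [272 289] box [260 270] [291 311] side patch [393 238] box [380 207] [406 245]
```

arm_command:
  increments: "0.9 -6 0 0 0;0.9 -12 0 1 0;0.9 -18 0 1 0;0.9 -22 0 2 0;0.9 -22 0 2 0"

```text
t: 35.75
tool_pos: [0.6593, -0.051, 0.1109]
orientation: [-2.847, -1.328, 0.001]
force: [-0.3, -1.2, 2.9]
opening: 0.0278
gripper_force: 3.0
```

```bash
python3 - <<'E'
from h import *
goal()
sil("red",.874,box={"scene":(200,180,420,340),"side":(280,100,500,350)},tilts=range(70,101,10))
E
```

```text
t 35.8 pos [659.3 -51.  110.9] th 0.873 tilt 0.0006 q6 0.54 open 27.8 gf 3.0 F [-0.3 -1.2  2.9]
   scene red 107 [268.  267.8] x 263 272 y 261 274
   scene red 60 [273.  289.7] x 268 278 y 285 295
   side red 137 [398.1 214.9] x 393 404 y 209 222
   side red 105 [396.9 246.9] x 390 403 y 243 251
   white scene 525 x 255 280 y 258 298
   white scene 66 x 236 253 y 260 278
   white scene 1808 x 259 336 y 328 357
   white scene 246 x 206 225 y 341 357
   white side 902 x 384 413 y 206 257
   white side 242 x 445 466 y 206 224
   white side 167 x 327 334 y 251 276
   white side 61 x 376 394 y 300 305
   70 scene patch [259 271] box [251 259] [278 292] side patch [398 252] box [384 221] [409 262]
   80 scene patch [262 275] box [254 261] [279 297] side patch [397 251] box [382 219] [408 260]
   90 scene patch [265 280] box [255 263] [282 302] side patch [396 248] box [381 216] [408 257]
   100 scene patch [268 284] box [256 265] [286 305] side patch [395 245] box [381 214] [407 252]
```

arm_command:
  increments: "0.8 0 0 0 0;0.65 0 0 0 0;0.55 0 0 0 0;0.55 0 0 0 0;0.55 0 0 -20 0"

```text
t: 36.35
tool_pos: [0.6574, -0.0498, 0.1274]
orientation: [-2.843, -1.328, 0.009]
force: [-0.6, -0.1, 0.1]
opening: 0.0415
gripper_force: 0.0
```

arm_command:
  increments: "0.5 0 0 -45 0;0.3 0 0 -90 0;0.3 0 0 -100 0;0.3 0 0 -100 0;0.3 0 0 -100 0"

```text
t: 36.85
tool_pos: [0.6593, -0.0502, 0.2296]
orientation: [-2.846, -1.329, 0.002]
force: [0.3, -0.1, -1.6]
opening: 0.0647
gripper_force: 0.0
```

```bash
python3 - <<'E'
from h import *
goal((.4855,.09,.2,1.631))
I=look()
find("red",I,{"scene":(200,180,420,340),"side":(280,100,500,350)})
c={n:b for n,b in(("scene",None),)}
for k,n in((.026,""),(.101,"")): print(proj("scene",(.659,-.051,.003+k)),proj("side",(.659,-.051,.003+k)))
find("blue",I,{"scene":(200,190,290,260),"side":(340,270,430,350)})
find("yellow",I,{"scene":(290,220,352,265),"side":(280,225,340,285)})
E
```

```text
t 36.9 pos [659.3 -50.2 229.6] th 0.874 tilt 0.0017 q6 0.54 open 64.7 gf 0.0 F [ 0.3 -0.1 -1.6]
  to [0.486 0.09  0.2   1.631] shift -4.1 -223.3 29.6 turn -0.757
   scene red 131 [265.4 266. ] x 260 271 y 260 273
   scene red 71 [272.8 288.9] x 267 278 y 284 294
   side red 131 [398.1 217.5] x 393 404 y 211 224
   side red 74 [397.4 248.9] x 391 403 y 245 253
(np.float64(269.6436164638973), np.float64(285.6621782159651)) (np.float64(394.0266682612089), np.float64(241.9387716422104))
(np.float64(266.9756363170798), np.float64(268.220428375605)) (np.float64(396.94401819739153), np.float64(216.85007190058917))
   scene blue 57 [259.3 230. ] x 254 263 y 226 234
   side blue 69 [370.9 302.7] x 365 377 y 298 308
   side blue 154 [396.3 320.5] x 387 406 y 314 327
   scene yellow 94 [315.9 236.7] x 310 321 y 232 241
   scene yellow 82 [341.7 245.3] x 337 346 y 240 250
   side yellow 78 [293.2 245.6] x 289 300 y 241 252
   side yellow 107 [317.4 254.9] x 310 325 y 250 260
```

arm_command:
  increments: "0.3 -1 -45 0 0;0.3 -2 -90 0 0;0.3 -3 -135 0 0;0.3 -4 -180 0 0;0.3 -4 -223 0 0"

```text
t: 37.45
tool_pos: [0.4836, 0.0906, 0.2287]
orientation: [-2.845, -1.328, 0.005]
force: [-0.3, 1.3, 0.7]
opening: 0.0648
gripper_force: 0.0
```

arm_command:
  increments: "0.3 0 0 0 -0.14;0.3 0 0 20 -0.28;0.3 0 0 40 -0.42;0.3 0 0 60 -0.56;0.3 0 0 75 -0.7"

```text
t: 37.95
tool_pos: [0.4844, 0.0897, 0.1527]
orientation: [-2.209, -2.229, 0.005]
force: [0.7, 0.7, -0.5]
opening: 0.0652
gripper_force: 0.0
```

arm_command:
  increments: "0.3 0 0 8 -0.057;0.3 0 0 8 -0.057;0.3 0 0 8 -0.057;0.3 0 0 8 -0.057;0.3 0 0 8 -0.057"

```text
t: 38.45
tool_pos: [0.4866, 0.0898, 0.1486]
orientation: [2.155, 2.286, 0.001]
force: [-0.2, -0.4, 0.5]
opening: 0.0652
gripper_force: 0.0
```

```bash
cat >> h.py <<'E'
def wcap(col,x,y):
    "from the wrist picture: where to grip the lying bottle whose cap is near (x,y); tool x must be roughly along its axis"
    s=robot.read_state(); M=R.from_rotvec(s["orientation"]).as_matrix(); th=np.arctan2(M[1,0],M[0,0]); im=robot.read_camera("wrist"); u=wproj((x,y,.03))
    bl=[b for b in blobs(im,col,None,100)]; b=min(bl,key=lambda t:np.hypot(*(t[1]-u))); yy,xx=np.where(b[2]); cx=b[1][0]
    hi,lo=plane("wrist",(xx[yy==yy.min()].mean(),yy.min()+.5),.012),plane("wrist",(xx[yy==yy.max()].mean(),yy.max()-1.5),.036); g=(hi+lo)/2
    row=yy==int(b[1][1]); w=np.linalg.norm(plane("wrist",(xx[row].min(),b[1][1]),.03)-plane("wrist",(xx[row].max()+1,b[1][1]),.03))*1000
    mid=plane("wrist",((xx[row].min()+xx[row].max())/2,b[1][1]),.03)
    lat=np.array([np.sin(th),-np.cos(th)]); ax=np.array([np.cos(th),np.sin(th)])
    # body axis from the white body: mid of its columns at two rows, at z .046
    h=cv2.cvtColor(im,cv2.COLOR_BGR2HSV); out=[]
    for r in(yy.max()+24,yy.max()+44):
        k=(h[r,:,1]<60)&(h[r,:,2]>150); c=int(cx)
        while not k[c] and c<cx+20: c+=1
        a=c
        while k[a-1] and a>1:a-=1
        z=c
        while k[z+1] and z<638:z+=1
        pa,pz=plane("wrist",(a,r),.046),plane("wrist",(z+1,r),.046); out.append((pa+pz)/2); print("  body row",r,a,z,"width %.1f"%(np.linalg.norm(pa-pz)*1000),np.round(out[-1][:2]*1000,1))
    G=ax*(g[:2]@ax)+lat*(mid[:2]@lat); dv=G-out[1][:2]
    print("  cap blob",b[0],b[1],"length %.1f width %.1f"%((hi-lo)[:2]@ax*1000,w),"GRIP",np.round(G*1000,1),"yaw %.3f (th %.3f)"%(np.arctan2(dv[1],dv[0]),th))
E
python3 - <<'E'
from h import *
wcap("yellow",.4845,.098)
goal((.4845,.09,.03,1.631))
P=tri((265.4,266.),(398.1,217.5)); print("red cap",P)
E
```

```text
body row 278 281 344 width 44.5 [483.   71.5]
  body row 298 281 344 width 45.4 [483.8  56.3]
  cap blob 1115 [312.3 238.1] length 17.5 width 25.8 GRIP [481.1  95.7] yaw 1.640 (th 1.630)
t 38.5 pos [486.7  89.8 148.7] th 1.630 tilt 0.0010 q6 0.02 open 65.2 gf 0.0 F [ 1.  -0.2  0.2]
  to [0.484 0.09  0.03  1.631] shift 0.3 -2.1 118.7 turn -0.001
red cap [ 0.65585823 -0.05616343  0.10709959]
```

The red bottle stands, with its cap measured at z=107 mm. Next I'll grip yellow, carry it level, turn its cap toward the robot and do the arc on the mat.

arm_command:
  increments: "0.3 6 -5 35 0;0.3 6 -5 75 0;0.3 6 -5 105 0;0.3 6 -5 119 0;0.3 6 -5 119 0"
  grip_force: 15

```text
t: 39.0
tool_pos: [0.48, 0.0954, 0.0279]
orientation: [-2.153, -2.286, 0.003]
force: [-0.3, 0.1, -0.1]
opening: 0.0653
gripper_force: 0.0
```

arm_command:
  increments: "0.6 0 0 0 0;0.9 0 0 0 0;0.9 0 0 0 0;0.9 0 0 0 0;0.9 0 0 0 0"

```text
t: 39.5
tool_pos: [0.4813, 0.0955, 0.0297]
orientation: [2.153, 2.287, 0.001]
force: [-0.5, -0.8, 0.1]
opening: 0.0295
gripper_force: 0.0
```

arm_command:
  increments: "0.9 0 0 0 0;0.9 0 0 0 0;0.9 0 0 -15 0;0.9 0 0 -35 0;0.9 0 0 -60 0"

```text
t: 40.0
tool_pos: [0.4795, 0.0953, 0.0884]
orientation: [-2.152, -2.285, 0.004]
force: [0.3, 0.9, -1.0]
opening: 0.0275
gripper_force: 15.0
```

arm_command:
  increments: "0.9 0 0 -40 0;0.9 0 0 -80 0;0.9 0 0 -90 0;0.9 0 0 -90 -0.1;0.9 0 0 -90 -0.2"

```text
t: 40.5
tool_pos: [0.4808, 0.0955, 0.1788]
orientation: [-1.91, -2.494, 0.0]
force: [-0.9, -0.1, -1.1]
opening: 0.0275
gripper_force: 15.0
```

```bash
python3 - <<'E'
from h import *
goal((.549,-.145,.18,np.pi))
sil("yellow",1.63,box={"scene":(250,150,352,300),"side":(200,130,360,330)},tilts=(0,10,20,30))
E
```

```text
t 40.5 pos [480.8  95.5 178.8] th 1.835 tilt 0.0001 q6 -0.17 open 27.5 gf 15.0 F [-0.9 -0.1 -1.1]
  to [ 0.549 -0.145  0.18   3.142] shift -249.9 3.1 -1.2 turn -1.307
   scene yellow 103 [314.2 202.7] x 309 320 y 198 207
   side yellow 30 [293.6 193. ] x 292 297 y 190 198
   side yellow 111 [320.8 199.2] x 313 329 y 194 204
   side yellow 405 [250.1 261.7] x 237 264 y 251 274
   white scene 774 x 303 361 y 197 222
   white scene 148 x 272 280 y 265 295
   white side 414 x 252 292 y 187 209
   white side 1200 x 294 339 y 187 227
   white side 472 x 221 243 y 197 229
   0 scene patch [312 197] box [300 189] [335 219] side patch [317 204] box [290 187] [334 232]
   10 scene patch [311 201] box [299 194] [336 220] side patch [318 210] box [290 190] [335 237]
   20 scene patch [311 205] box [300 195] [338 224] side patch [319 215] box [288 192] [334 241]
   30 scene patch [312 208] box [301 196] [340 228] side patch [318 220] box [286 194] [333 244]
```

arm_command:
  increments: "0.9 -40 0 0 0;0.9 -85 1 0 0;0.9 -130 1 0 0;0.9 -175 2 0 0;0.9 -215 3 0 0"

```text
t: 41.1
tool_pos: [0.5389, -0.1135, 0.178]
orientation: [-1.919, -2.486, 0.001]
force: [-0.0, 0.5, -1.5]
opening: 0.0273
gripper_force: 15.0
```

arm_command:
  increments: "0.9 -30 0 0 0;0.9 -35 0 0 -0.1;0.9 -35 0 0 -0.24;0.9 -35 0 0 -0.38;0.9 -35 0 0 -0.52"

```text
t: 41.6
tool_pos: [0.5475, -0.1454, 0.1777]
orientation: [-1.206, -2.898, 0.0]
force: [-0.2, -0.3, -0.7]
opening: 0.0276
gripper_force: 15.0
```

arm_command:
  increments: "0.9 0 0 0 -0.14;0.9 0 0 0 -0.28;0.9 0 0 0 -0.42;0.9 0 0 0 -0.56;0.9 0 0 0 -0.7"

```text
t: 42.1
tool_pos: [0.5475, -0.1452, 0.1778]
orientation: [-0.139, -3.137, -0.001]
force: [0.5, -0.0, -0.8]
opening: 0.0276
gripper_force: 15.0
```

arm_command:
  increments: "0.9 0 0 20 -0.087;0.9 0 0 60 -0.087;0.9 0 0 95 -0.087;0.9 0 0 115 -0.087;0.9 0 0 125 -0.087"

```text
t: 42.6
tool_pos: [0.5455, -0.1444, 0.0502]
orientation: [-0.01, -3.136, -0.003]
force: [-0.2, 0.5, -1.6]
opening: 0.0279
gripper_force: 15.0
```

```bash
python3 - <<'E'
from h import *
goal((.549,-.145,.031,np.pi))
sil("yellow",np.pi,box={"scene":(180,150,300,330),"side":(360,130,500,330)},tilts=(0,10,20,30))
E
```

```text
t 42.6 pos [ 545.5 -144.4   50.2] th 3.135 tilt 0.0060 q6 -1.91 open 27.9 gf 15.0 F [-0.2  0.5 -1.6]
  to [ 0.549 -0.145  0.031  3.142] shift -3.5 -0.5 19.2 turn -0.007
   scene yellow 15 [233.8 223.2] x 228 240 y 222 224
   scene yellow 46 [249.3 239.8] x 245 253 y 236 244
   scene yellow 109 [239.3 257.8] x 232 247 y 253 263
   side yellow 116 [392.  282.2] x 386 397 y 276 290
   white scene 694 x 228 258 y 231 277
   white scene 474 x 255 280 y 265 298
   white scene 310 x 178 193 y 307 330
   white side 80 x 380 386 y 272 287
   white side 501 x 395 442 y 272 296
   white side 1288 x 370 415 y 300 350
   0 scene patch [238 258] box [225 240] [255 278] side patch [418 257] box [391 246] [434 290]
   10 scene patch [238 262] box [226 242] [255 280] side patch [418 261] box [389 251] [433 292]
   20 scene patch [239 265] box [227 244] [256 281] side patch [417 266] box [388 258] [432 295]
   30 scene patch [240 268] box [229 246] [257 281] side patch [416 271] box [386 264] [430 296]
```

arm_command:
  increments: "0.9 0 0 8 0;0.9 0 0 15 0;0.9 0 0 20 0;0.9 0 0 20 0;0.9 0 0 20 0"

```text
t: 43.2
tool_pos: [0.5483, -0.1454, 0.0344]
orientation: [0.006, 3.141, -0.0]
force: [-0.5, -0.2, 0.1]
opening: 0.0274
gripper_force: 15.0
```

arm_command:
  increments: "0.9 0 0 0 0;0.9 0 0 0 0;0.9 -2 0 -7 0;0.9 -4 0 -13 0;0.9 -6 0 -19 0"
  grip_force: 3

```text
t: 43.7
tool_pos: [0.5547, -0.1455, 0.0542]
orientation: [0.006, 3.141, -0.0]
force: [-0.5, 0.6, -0.1]
opening: 0.0281
gripper_force: 3.0
```

arm_command:
  increments: "0.9 -3 0 -7 0;0.9 -7 0 -13 0;0.9 -11 0 -18 0;0.9 -15 0 -24 0;0.9 -20 0 -29 0"

```text
t: 44.2
tool_pos: [0.5744, -0.1455, 0.0826]
orientation: [-0.006, -3.142, 0.0]
force: [-0.6, 0.2, -0.5]
opening: 0.0277
gripper_force: 3.0
```

arm_command:
  increments: "0.9 -5 0 -5 0;0.9 -10 0 -9 0;0.9 -15 0 -13 0;0.9 -20 0 -17 0;0.9 -26 0 -20 0"

```text
t: 44.7
tool_pos: [0.6005, -0.1456, 0.1025]
orientation: [-0.006, -3.142, 0.0]
force: [-0.5, -0.2, 1.0]
opening: 0.0277
gripper_force: 3.0
```

```bash
python3 - <<'E'
from h import *
goal()
sil("yellow",np.pi,box={"scene":(180,150,300,330),"side":(360,130,500,330)},tilts=(20,30,40,50,60,70))
E
```

```text
t 44.7 pos [ 600.5 -145.6  102.5] th 3.138 tilt 0.0001 q6 -1.89 open 27.7 gf 3.0 F [-0.5 -0.2  1. ]
   scene yellow 13 [221.8 225.2] x 217 227 y 224 226
   scene yellow 88 [238.7 244.9] x 234 243 y 240 250
   scene yellow 128 [233.2 273.6] x 227 239 y 268 279
   side yellow 134 [411.7 251.5] x 406 417 y 245 259
   white scene 736 x 225 250 y 234 286
   white scene 74 x 249 269 y 234 245
   white scene 473 x 255 280 y 265 298
   white scene 575 x 168 193 y 305 333
   white scene 121 x 267 302 y 328 333
   white side 913 x 384 441 y 242 277
   white side 198 x 431 463 y 242 257
   white side 1176 x 370 415 y 300 341
   20 scene patch [228 270] box [216 248] [247 287] side patch [437 237] box [407 229] [451 265]
   30 scene patch [229 273] box [218 250] [247 286] side patch [435 242] box [405 236] [449 267]
   40 scene patch [231 275] box [220 251] [248 286] side patch [433 247] box [403 239] [446 271]
   50 scene patch [232 276] box [222 249] [249 287] side patch [431 253] box [402 241] [442 278]
   60 scene patch [234 275] box [225 248] [250 286] side patch [427 258] box [400 243] [438 284]
   70 scene patch [236 274] box [227 246] [250 284] side patch [424 264] box [399 245] [433 289]
```

arm_command:
  increments: "0.9 -7 0 -3 0;0.9 -13 0 -5 0;0.9 -20 0 -7 0;0.9 -26 0 -9 0;0.9 -32 0 -10 0"

```text
t: 45.3
tool_pos: [0.6327, -0.1456, 0.1121]
orientation: [0.006, 3.142, 0.0]
force: [0.2, 0.7, -1.7]
opening: 0.0279
gripper_force: 3.1
```

arm_command:
  increments: "0.9 -6 0 -1 0;0.9 -13 0 -2 0;0.9 -19 0 -2 0;0.9 -25 0 -1 0;0.9 -31 0 0 0"

```text
t: 45.8
tool_pos: [0.6635, -0.1458, 0.1119]
orientation: [-0.006, -3.141, -0.0]
force: [0.2, -0.3, -1.4]
opening: 0.0283
gripper_force: 3.1
```

arm_command:
  increments: "0.9 -5 0 1 0;0.9 -10 0 2 0;0.9 -14 0 3 0;0.9 -14 0 3 0;0.9 -14 0 3 0"

```text
t: 46.3
tool_pos: [0.6788, -0.146, 0.1112]
orientation: [0.006, 3.138, -0.001]
force: [0.2, 1.3, 6.7]
opening: 0.0279
gripper_force: 7.0
```

```bash
python3 - <<'E'
from h import *
goal()
sil("yellow",np.pi,box={"scene":(180,150,300,330),"side":(360,130,500,330)},tilts=(50,60,70,80,90,100))
E
```

```text
t 46.3 pos [ 678.8 -146.   111.2] th 3.138 tilt 0.0036 q6 -1.85 open 27.9 gf 7.0 F [0.2 1.3 6.7]
   scene yellow 107 [226.5 267.6] x 222 232 y 261 273
   scene yellow 97 [225.4 295. ] x 219 231 y 290 300
   side yellow 135 [436.9 230. ] x 431 442 y 224 238
   side yellow 58 [432.4 257.2] x 427 437 y 252 263
   white scene 678 x 213 240 y 256 305
   white scene 73 x 237 258 y 256 268
   white scene 473 x 255 280 y 265 298
   white scene 1278 x 157 193 y 302 355
   white scene 855 x 260 296 y 328 355
   white scene 214 x 207 225 y 341 355
   white side 681 x 384 409 y 222 258
   white side 933 x 424 455 y 222 269
   white side 188 x 458 486 y 222 235
   white side 675 x 483 506 y 231 275
   white side 487 x 370 412 y 300 321
   50 scene patch [220 299] box [210 271] [238 310] side patch [453 234] box [425 221] [464 258]
   60 scene patch [222 298] box [213 269] [239 309] side patch [450 239] box [424 224] [459 264]
   70 scene patch [224 297] box [215 267] [240 307] side patch [446 244] box [422 226] [455 269]
   80 scene patch [227 295] box [215 265] [242 303] side patch [443 249] box [421 228] [452 273]
   90 scene patch [229 292] box [216 263] [244 299] side patch [439 254] box [416 230] [450 277]
   100 scene patch [231 288] box [217 260] [246 293] side patch [435 257] box [411 232] [449 279]
```

arm_command:
  increments: "0.9 -4 0 -1 0;0.9 -8 0 -1 0;0.9 -12 0 -1 0;0.9 -16 0 0 0;0.9 -18 0 1 0"

```text
t: 46.9
tool_pos: [0.6966, -0.146, 0.1092]
orientation: [0.006, 3.139, -0.001]
force: [1.6, -0.0, 9.1]
opening: 0.0277
gripper_force: 7.2
```

```bash
python3 - <<'E'
from h import *
goal()
sil("yellow",np.pi,box={"scene":(180,150,300,330),"side":(360,130,500,330)},tilts=(70,80,90,100))
E
```

```text
t 46.9 pos [ 696.6 -146.   109.2] th 3.138 tilt 0.0025 q6 -1.85 open 27.7 gf 7.2 F [ 1.6 -0.   9.1]
   scene yellow 10 [224.  245.6] x 223 225 y 244 248
   scene yellow 10 [204.5 254. ] x 200 209 y 253 255
   scene yellow 125 [223.6 274.7] x 218 229 y 268 281
   scene yellow 70 [224.8 299.5] x 219 231 y 296 303
   side yellow 122 [442.7 225.8] x 438 448 y 219 234
   side yellow 91 [434.1 255.5] x 429 440 y 249 262
   white scene 620 x 211 240 y 263 307
   white scene 70 x 234 256 y 263 274
   white scene 476 x 255 280 y 265 298
   white scene 1523 x 154 193 y 302 362
   white scene 1028 x 258 293 y 328 362
   white scene 343 x 205 227 y 341 362
   white side 709 x 384 409 y 219 258
   white side 1214 x 426 490 y 219 269
   white side 895 x 483 511 y 227 278
   white side 410 x 372 409 y 300 318
   70 scene patch [222 303] box [212 273] [237 313] side patch [451 241] box [427 223] [459 266]
   80 scene patch [224 301] box [213 271] [240 309] side patch [447 246] box [426 225] [456 270]
   90 scene patch [226 298] box [214 269] [242 305] side patch [443 251] box [421 227] [455 273]
   100 scene patch [228 294] box [214 266] [244 300] side patch [440 254] box [416 229] [454 275]
```

arm_command:
  increments: "0.9 0 0 -1 0;0.9 0 0 -2 0;0.75 0 0 -2 0;0.65 0 0 -2 0;0.6 0 0 -2 0"

```text
t: 47.5
tool_pos: [0.6947, -0.1459, 0.1095]
orientation: [-0.006, -3.141, -0.0]
force: [-0.2, -0.5, 0.0]
opening: 0.0358
gripper_force: 0.0
```

arm_command:
  increments: "0.55 0 0 0 0;0.55 0 0 0 0;0.55 0 0 -40 0;0.3 0 0 -85 0;0.3 0 0 -120 0"

```text
t: 48.0
tool_pos: [0.6954, -0.146, 0.2329]
orientation: [0.006, 3.14, -0.001]
force: [0.5, -0.7, 0.8]
opening: 0.0536
gripper_force: 0.0
```

```bash
python3 - <<'E'
from h import *
goal((.485,-.14,.2,1.4317))
I=look()
find("yellow",I,{"scene":(180,190,300,330),"side":(360,130,500,330)})
find("red",I,{"scene":(180,190,300,330),"side":(360,130,500,330)})
for k in(.026,.101): print(proj("scene",(.685,-.146,.003+k)),proj("side",(.685,-.146,.003+k)))
find("blue",I,{"scene":(200,190,290,260),"side":(340,270,430,350)})
E
```

```text
t 48.0 pos [ 695.4 -146.   232.9] th 3.138 tilt 0.0016 q6 -1.85 open 53.6 gf 0.0 F [ 0.5 -0.7  0.8]
  to [ 0.485 -0.14   0.2    1.432] shift 210.4 5.2 32.9 turn -1.436
   scene yellow 22 [230.6 209.6] x 224 237 y 208 211
   scene yellow 15 [187.9 216.1] x 184 193 y 215 217
   scene yellow 143 [223.9 275.2] x 218 230 y 269 282
   scene yellow 63 [225.  299.9] x 219 231 y 296 303
   side yellow 156 [445.4 225.7] x 440 452 y 219 233
   side yellow 93 [434.3 255.5] x 429 440 y 249 262
   scene red 130 [265.3 266. ] x 260 271 y 260 273
   scene red 71 [272.8 288.9] x 267 278 y 284 294
   side red 129 [398.2 217.3] x 393 404 y 211 225
   side red 73 [396.7 248.8] x 391 403 y 245 253
(np.float64(231.04131443615387), np.float64(286.4504098029588)) (np.float64(434.06128276899244), np.float64(257.1974225156518))
(np.float64(226.6152837953283), np.float64(269.04657278832815)) (np.float64(438.8668199088829), np.float64(231.89046913697857))
   scene blue 94 [258.1 228.8] x 253 263 y 224 234
   side blue 75 [370.6 302.8] x 365 377 y 298 309
   side blue 152 [396.4 320.6] x 387 406 y 314 327
```

arm_command:
  increments: "0.3 45 1 0 0;0.3 90 2 0 0;0.3 135 3 0 0;0.3 180 4 0 0;0.3 210 5 0 0"

```text
t: 48.6
tool_pos: [0.4824, -0.1398, 0.2291]
orientation: [-0.006, -3.14, -0.0]
force: [0.1, -0.9, 0.5]
opening: 0.0653
gripper_force: 0.0
```

arm_command:
  increments: "0.3 0 0 0 0.14;0.3 0 0 0 0.28;0.3 0 0 0 0.42;0.3 0 0 0 0.56;0.3 0 0 0 0.7"

```text
t: 49.1
tool_pos: [0.4848, -0.14, 0.2296]
orientation: [-1.091, -2.945, -0.0]
force: [-0.3, 0.5, 0.4]
opening: 0.065
gripper_force: 0.0
```

arm_command:
  increments: "0.3 0 0 0 0.14;0.3 0 0 0 0.28;0.3 0 0 0 0.42;0.3 0 0 0 0.56;0.3 0 0 0 0.7"

```text
t: 49.6
tool_pos: [0.4848, -0.14, 0.2295]
orientation: [-2.035, -2.393, 0.0]
force: [0.8, -0.0, 0.7]
opening: 0.0655
gripper_force: 0.0
```

arm_command:
  increments: "0.3 0 0 30 0.14;0.3 0 0 60 0.28;0.3 0 0 84 0.306;0.3 0 0 84 0.306;0.3 0 0 84 0.306"

```text
t: 50.1
tool_pos: [0.4847, -0.14, 0.146]
orientation: [-2.368, -2.062, 0.001]
force: [0.3, -0.8, 0.8]
opening: 0.0651
gripper_force: 0.0
```

```bash
python3 - <<'E'
from h import *
print("yellow cap",tri((223.9,275.2),(445.4,225.7)),"front patch",plane("scene",(225,299.9),.029),plane("side",(434.3,255.5),.029))
goal((.485,-.14,.2,1.4317))
wcap("blue",.484,-.14)
E
```

```text
yellow cap [ 0.70690956 -0.14488821  0.10805435] front patch [ 0.72681798 -0.14632052  0.029     ] [ 0.68979779 -0.14296765  0.029     ]
t 50.1 pos [ 484.7 -140.   146. ] th 1.433 tilt 0.0013 q6 -0.24 open 65.1 gf 0.0 F [ 0.3 -0.8  0.8]
  to [ 0.485 -0.14   0.2    1.432] shift 0.0 0.3 -54.0 turn 0.001
  body row 295 282 346 width 45.7 [ 477.7 -170.1]
  body row 315 283 346 width 45.9 [ 475.9 -185.7]
  cap blob 1303 [313.1 252.8] length 19.1 width 26.7 GRIP [ 480. -145.] yaw 1.469 (th 1.433)
```

arm_command:
  increments: "0.3 -5.5 -3.5 35 0;0.3 -5.5 -3.5 75 0;0.3 -5.5 -3.5 105 0;0.3 -5.5 -3.5 117 0;0.3 -5.5 -3.5 117 0"
  grip_force: 15

```text
t: 50.65
tool_pos: [0.4806, -0.145, 0.0288]
orientation: [-2.369, -2.061, 0.001]
force: [-0.2, -0.5, -0.2]
opening: 0.065
gripper_force: 0.0
```

arm_command:
  increments: "0.6 0 0 0 0;0.9 0 0 0 0;0.9 0 0 0 0;0.9 0 0 0 0;0.9 0 0 0 0"

```text
t: 51.15
tool_pos: [0.4813, -0.1452, 0.0297]
orientation: [2.37, 2.061, 0.001]
force: [-0.1, -0.8, -0.4]
opening: 0.0294
gripper_force: 0.2
```

arm_command:
  increments: "0.9 0 0 0 0;0.9 0 0 0 0;0.9 0 0 -15 0;0.9 0 0 -35 0;0.9 0 0 -60 0"

```text
t: 51.65
tool_pos: [0.4796, -0.1446, 0.0883]
orientation: [-2.368, -2.06, 0.002]
force: [0.1, -0.6, -1.8]
opening: 0.0279
gripper_force: 15.0
```

arm_command:
  increments: "0.9 0 0 -40 0;0.9 0 0 -80 0;0.9 0 0 -90 -0.14;0.9 0 0 -90 -0.28;0.9 0 0 -90 -0.42"

```text
t: 52.15
tool_pos: [0.481, -0.1451, 0.1796]
orientation: [1.881, 2.516, 0.0]
force: [-1.2, 0.4, -1.1]
opening: 0.0274
gripper_force: 15.0
```

arm_command:
  increments: "0.9 0 0 0 -0.14;0.9 0 0 0 -0.28;0.9 0 0 0 -0.42;0.9 0 0 0 -0.56;0.9 0 0 0 -0.7"

```text
t: 52.65
tool_pos: [0.4805, -0.1449, 0.1785]
orientation: [-0.904, -3.007, -0.0]
force: [0.0, -0.7, -1.0]
opening: 0.0274
gripper_force: 15.0
```

arm_command:
  increments: "0.9 0 0 0 -0.14;0.9 0 0 0 -0.28;0.9 0 0 0 -0.42;0.9 0 0 0 -0.56;0.9 0 0 0 -0.588"

```text
t: 53.15
tool_pos: [0.4805, -0.145, 0.1786]
orientation: [0.002, -3.141, -0.001]
force: [0.9, 0.2, -1.7]
opening: 0.0273
gripper_force: 15.0
```

```bash
python3 - <<'E'
from h import *
goal((.545,-.245,.18,np.pi),(.545,-.245,.033,np.pi))
sil("blue",np.pi,box={"scene":(150,150,300,330),"side":(340,130,500,360)},tilts=(0,10,20,30))
E
```

```text
t 53.1 pos [ 480.5 -145.   178.6] th -3.140 tilt 0.0011 q6 -1.97 open 27.3 gf 15.0 F [ 0.9  0.2 -1.7]
  to [ 0.545 -0.245  0.18   3.142] shift -64.4 -100.1 -1.4 turn 0.001
  to [ 0.545 -0.245  0.033  3.142] shift -0.0 0.0 147.0 turn -0.000
   scene blue 54 [251.5 188.5] x 247 255 y 185 192
   scene blue 109 [241.5 206.2] x 234 249 y 202 211
   side blue 133 [374.4 252.7] x 368 379 y 245 261
   white scene 796 x 230 261 y 181 228
   white scene 242 x 255 279 y 265 280
   white side 77 x 362 368 y 243 258
   white side 905 x 376 444 y 243 269
   0 scene patch [240 206] box [227 189] [258 227] side patch [404 226] box [374 214] [422 262]
   10 scene patch [240 211] box [228 191] [258 230] side patch [404 230] box [372 220] [421 265]
   20 scene patch [241 214] box [229 193] [259 232] side patch [403 236] box [370 228] [420 267]
   30 scene patch [242 218] box [231 195] [260 232] side patch [402 241] box [368 235] [417 269]
```

arm_command:
  increments: "0.9 -20 -40 0 0;0.9 -40 -80 0 0;0.9 -50 -100 0 0;0.9 -50 -100 30 0;0.9 -50 -100 70 0"

```text
t: 53.75
tool_pos: [0.5328, -0.2472, 0.1108]
orientation: [0.011, 3.137, -0.004]
force: [0.6, 0.0, -1.8]
opening: 0.0276
gripper_force: 15.0
```

arm_command:
  increments: "0.9 0 0 40 0;0.9 0 0 60 0;0.9 0 0 70 0;0.9 0 0 75 0;0.9 0 0 76 0"

```text
t: 54.25
tool_pos: [0.5313, -0.2455, 0.0339]
orientation: [0.004, 3.141, -0.001]
force: [-1.1, 0.4, 0.3]
opening: 0.0278
gripper_force: 15.0
```

arm_command:
  increments: "0.9 0 0 0 0;0.9 0 0 0 0;0.9 -2 0 -7 0;0.9 -4 0 -13 0;0.9 -6 0 -19 0"
  grip_force: 3

```text
t: 54.75
tool_pos: [0.5375, -0.2455, 0.0535]
orientation: [0.003, 3.14, -0.001]
force: [-0.2, 0.3, -0.5]
opening: 0.0274
gripper_force: 3.0
```

arm_command:
  increments: "0.9 -3 0 -7 0;0.9 -7 0 -13 0;0.9 -11 0 -18 0;0.9 -15 0 -24 0;0.9 -20 0 -29 0"

```text
t: 55.25
tool_pos: [0.557, -0.2452, 0.0816]
orientation: [-0.003, -3.141, 0.0]
force: [-0.7, 0.8, 0.2]
opening: 0.0279
gripper_force: 3.0
```

arm_command:
  increments: "0.9 -5 0 -5 0;0.9 -10 0 -9 0;0.9 -15 0 -13 0;0.9 -20 0 -17 0;0.9 -26 0 -20 0"

```text
t: 55.75
tool_pos: [0.5831, -0.2453, 0.1015]
orientation: [-0.003, -3.142, 0.0]
force: [-1.0, 0.0, 1.7]
opening: 0.0278
gripper_force: 3.0
```

```bash
python3 - <<'E'
from h import *
goal()
sil("blue",np.pi,box={"scene":(150,190,240,330),"side":(400,130,520,360)},tilts=(20,30,40,50,60,70))
E
```

```text
t 55.8 pos [ 583.1 -245.3  101.5] th 3.140 tilt 0.0001 q6 -2.05 open 27.8 gf 3.0 F [-1.   0.   1.7]
   scene blue 78 [204.7 232.8] x 201 209 y 228 237
   scene blue 123 [199.4 261. ] x 194 205 y 255 267
   side blue 144 [446.2 281.7] x 440 453 y 275 289
   white scene 742 x 191 216 y 223 273
   white scene 392 x 255 274 y 265 298
   white scene 512 x 214 240 y 274 307
   white scene 1010 x 135 193 y 297 322
   white side 746 x 434 475 y 272 306
   white side 293 x 467 516 y 272 291
   20 scene patch [193 258] box [181 236] [213 274] side patch [471 265] box [439 256] [486 295]
   30 scene patch [195 260] box [183 237] [214 273] side patch [469 270] box [438 263] [483 297]
   40 scene patch [197 262] box [186 239] [215 273] side patch [467 275] box [436 267] [480 300]
   50 scene patch [198 263] box [189 238] [216 274] side patch [464 281] box [434 269] [476 307]
   60 scene patch [201 263] box [192 236] [216 273] side patch [461 287] box [433 271] [471 314]
   70 scene patch [203 262] box [193 234] [218 271] side patch [457 292] box [431 273] [466 320]
```

arm_command:
  increments: "0.9 -7 0 -3 0;0.9 -13 0 -5 0;0.9 -20 0 -6 0;0.9 -26 0 -7 0;0.9 -32 0 -8 0"

```text
t: 56.35
tool_pos: [0.6159, -0.2455, 0.1103]
orientation: [0.003, 3.14, -0.001]
force: [-1.7, 0.2, 4.3]
opening: 0.0283
gripper_force: 5.3
```

arm_command:
  increments: "0.9 -6 0 -1 0;0.9 -13 0 -1 0;0.9 -19 0 -1 0;0.9 -25 0 -1 0;0.9 -31 0 0 0"

```text
t: 56.85
tool_pos: [0.646, -0.2453, 0.1086]
orientation: [-0.003, -3.141, -0.0]
force: [-0.6, 0.2, -0.4]
opening: 0.0279
gripper_force: 3.0
```

```bash
python3 - <<'E'
from h import *
goal()
sil("blue",np.pi,box={"scene":(150,190,240,330),"side":(400,130,520,360)},tilts=(50,60,70,80,90,100))
E
```

```text
t 56.9 pos [ 646.  -245.3  108.6] th 3.140 tilt 0.0006 q6 -2.01 open 27.9 gf 3.0 F [-0.6  0.2 -0.4]
   scene blue 116 [194.  251.1] x 189 199 y 245 257
   scene blue 64 [196.4 275.3] x 190 202 y 272 279
   side blue 82 [469.  257.9] x 464 474 y 254 263
   side blue 10 [454.4 293.1] x 451 457 y 291 295
   white scene 630 x 180 212 y 239 283
   white scene 75 x 202 223 y 239 250
   white scene 182 x 255 264 y 268 295
   white scene 513 x 214 240 y 274 307
   white scene 1684 x 125 193 y 295 338
   white scene 118 x 133 153 y 330 338
   white side 2368 x 425 536 y 254 306
   50 scene patch [188 281] box [178 254] [206 292] side patch [482 264] box [453 252] [493 290]
   60 scene patch [190 280] box [181 252] [207 291] side patch [479 270] box [452 254] [489 296]
   70 scene patch [193 279] box [183 250] [209 289] side patch [475 275] box [451 256] [484 302]
   80 scene patch [195 277] box [184 248] [211 286] side patch [471 280] box [448 259] [482 306]
   90 scene patch [198 275] box [184 246] [214 281] side patch [467 285] box [443 261] [481 310]
   100 scene patch [200 271] box [185 244] [216 277] side patch [463 289] box [438 263] [479 313]
```

arm_command:
  increments: "0.9 0 0 0 0;0.9 0 0 0 0;0.9 0 0 -3 0;0.9 0 0 -6 0;0.9 -6 0 -6 0"
  grip_force: 12

```text
t: 57.45
tool_pos: [0.6518, -0.2457, 0.116]
orientation: [0.003, 3.141, -0.001]
force: [0.5, 0.1, -0.0]
opening: 0.0277
gripper_force: 12.0
```

arm_command:
  increments: "0.9 -8 0 0 0;0.9 -16 0 0 0;0.9 -22 0 0 0;0.9 -22 0 3 0;0.9 -22 0 5 0"

```text
t: 57.95
tool_pos: [0.6737, -0.2453, 0.1095]
orientation: [-0.002, -3.141, -0.0]
force: [-0.2, -0.3, -1.7]
opening: 0.0272
gripper_force: 12.0
```

arm_command:
  increments: "0.9 0 0 0.5 0;0.9 0 0 1 0;0.9 0 0 1 0;0.9 0 0 1 0;0.9 0 0 1 0"
  grip_force: 3

```text
t: 58.45
tool_pos: [0.6737, -0.2455, 0.1093]
orientation: [0.003, 3.141, -0.0]
force: [1.1, -0.2, -1.9]
opening: 0.0278
gripper_force: 3.0
```

```bash
python3 - <<'E'
from h import *
goal()
sil("blue",np.pi,box={"scene":(150,190,240,330),"side":(400,130,520,360)},tilts=(70,80,90,100))
E
```

```text
t 58.5 pos [ 673.7 -245.5  109.3] th 3.140 tilt 0.0003 q6 -1.99 open 27.8 gf 3.0 F [ 1.1 -0.2 -1.9]
   scene blue 122 [189.2 259.4] x 184 195 y 253 266
   scene blue 62 [192.1 283.7] x 186 198 y 280 287
   side blue 78 [477.3 251.1] x 472 482 y 247 256
   white scene 630 x 175 208 y 247 291
   white scene 80 x 200 219 y 247 259
   white scene 74 x 255 259 y 268 289
   white scene 513 x 214 240 y 274 307
   white scene 2359 x 120 193 y 294 346
   white scene 71 x 211 225 y 341 346
   white side 389 x 425 455 y 247 269
   white side 2625 x 455 544 y 247 299
   70 scene patch [188 288] box [178 258] [204 297] side patch [482 269] box [459 250] [491 295]
   80 scene patch [191 286] box [179 256] [207 294] side patch [479 274] box [455 252] [490 299]
   90 scene patch [193 283] box [180 254] [210 290] side patch [475 278] box [450 254] [489 303]
   100 scene patch [195 279] box [181 252] [212 285] side patch [471 283] box [446 257] [487 306]
```

arm_command:
  increments: "0.9 0 0 1 0;0.9 0 0 2 0;0.8 0 0 2 0;0.65 0 0 2 0;0.58 0 0 2 0"

```text
t: 59.05
tool_pos: [0.6744, -0.2461, 0.1084]
orientation: [0.003, 3.14, -0.002]
force: [-0.3, -1.2, 5.3]
opening: 0.0364
gripper_force: 2.7
```

arm_command:
  increments: "0.55 0 0 0 0;0.55 0 0 0 0;0.55 0 0 -40 0;0.5 0 0 -85 0;0.5 0 0 -130 0"

```text
t: 59.55
tool_pos: [0.6731, -0.2451, 0.2375]
orientation: [-0.003, -3.14, -0.001]
force: [0.8, -1.1, 0.9]
opening: 0.0457
gripper_force: 0.0
```

arm_command:
  increments: "0.5 45 0 0 0;0.5 90 0 0 0;0.5 135 0 0 0;0.5 180 0 0 0;0.5 180 0 0 0"

```text
t: 60.05
tool_pos: [0.4883, -0.2442, 0.235]
orientation: [-0.006, -3.137, -0.003]
force: [1.4, -1.1, -0.0]
opening: 0.0468
gripper_force: 0.0
```

```bash
python3 - <<'E'
from h import *
goal()
I=look("end")
B={"scene":(170,230,290,320),"side":(380,190,520,300)}
for col in("red","yellow","blue"):
    c={}
    for n in I:
        b=blobs(I[n],col,B[n],30); b=min(b,key=lambda t:t[1][1]) ; c[n]=b[1]
    print(col,"cap",np.round(tri(c["scene"],c["side"])*1000,1),c)
find("blue",I,{"scene":(400,200,490,290),"side":(170,160,260,240)})
# anything new dark on the bench since the start
J={n:cv2.imread(f"pics/{n}0.png") for n in I}
for n in I:
    df=(cv2.absdiff(I[n],J[n]).max(2)>40).astype('u1'); k,l,s,ce=cv2.connectedComponentsWithStats(df)
    print(n,[(int(s[i][4]),ce[i].round().astype(int).tolist()) for i in range(1,k) if s[i][4]>40])
E
```

```text
t 60.0 pos [ 488.3 -244.2  235. ] th 3.138 tilt 0.0054 q6 -2.12 open 46.8 gf 0.0 F [ 1.4 -1.1 -0. ]
red cap [649.6 -58.6  98.5] {'scene': array([265.3, 266. ]), 'side': array([396.4, 222.2])}
yellow cap [ 669.1 -158.8   55.6] {'scene': array([223.9, 275.2]), 'side': array([432.2, 254.2])}
blue cap [ 685.3 -245.2  110.8] {'scene': array([189.6, 259.5]), 'side': array([480.6, 252.7])}
   scene blue 1456 [440.1 242.2] x 415 466 y 223 263
   side blue 1233 [214.2 194.4] x 189 241 y 178 209
scene [(10080, [202, 69]), (561, [376, 23]), (2524, [399, 63]), (6765, [566, 34]), (305, [329, 41]), (233, [360, 50]), (594, [328, 63]), (2668, [547, 129]), (759, [241, 224]), (808, [323, 243]), (79, [175, 240]), (298, [438, 250]), (51, [455, 258]), (770, [194, 273]), (122, [375, 257]), (734, [267, 279]), (775, [227, 289]), (890, [357, 289])]
side [(29874, [351, 67]), (45, [249, 1]), (142, [294, 13]), (60, [300, 3]), (57, [315, 5]), (1937, [374, 8]), (229, [478, 8]), (210, [450, 20]), (909, [18, 40]), (60, [68, 46]), (676, [40, 72]), (3859, [62, 152]), (446, [82, 97]), (6864, [440, 230]), (225, [226, 181]), (43, [439, 182]), (3703, [109, 236]), (79, [406, 195]), (690, [316, 211]), (175, [467, 217]), (132, [272, 232]), (523, [107, 268]), (1091, [312, 258]), (948, [57, 299]), (106, [2, 304]), (1503, [390, 323]), (524, [51, 310]), (184, [22, 327]), (1182, [46, 354]), (212, [485, 352])]
```

```bash
python3 -c "
from plant import robot
print(robot.close_job())"
```

```text
the job is handed in; nothing more can be done
None
```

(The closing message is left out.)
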